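Measure the mounting plate with the spring rule and lock the reading

TASK

Take the width of the aluminium mounting plate on the measuring bed with the spring rule: hook its end tab over the plate's overhanging edge, draw the case back against the spring past the plate's other edge, lower it onto the bed behind that edge and ease it up against the edge; it must not snap home or be forced. Then press the black thumb lock on top of the case gently all the way down and leave the rule there, hooked, square to the plate and locked, with nothing else on the bench disturbed.

Things in the scene. Friction and masses are not known exactly. Their poses are not given: they have to be found in the camera images.
- rule: Spring rule, about 0.3 kg: grey case 118 long (x), 32 wide (y), 42 mm high, flat sides; a stiff steel blade 18 mm wide comes out of its front (+x) end, its underside 7 mm above the case's underside. Origin: centre of the case's underside. Grip across y at x -50 to +10 mm. It starts on a black foam block (96 x 64 x 15 mm high), tab hanging clear in front.
- case_front (a point): Bottom edge of the case's front face, mid-width (59 mm ahead of the rule's origin, at the level of the underside). Axes as the rule's.
- tab (a point): Middle of the inner face (looking back at the case) of the blade's end tab, 3 mm below the level of the case's underside. The tab is a steel tongue 2 mm thick, 20 mm wide, hanging down to 7 mm below the case's underside. Blade fully in: this face is 2 mm ahead of the case's front. Axes as the rule's.
- blade (a joint): How far the blade is drawn out, m: 0 fully in, 0.095 hard stop. A spring pulls it in with 4 N at 0, rising evenly to 5.7 N at the stop, until it is locked.
- lock (a joint): Travel of the thumb lock, m: 0 up (free); fully down at 0.0047 to 0.005, where its brake pad grips the blade. It moves at about 4 N, then stops hard; it stays where it is left.
- lock_top (a point): Centre of the top face of the thumb lock, a black 18 x 16 mm button on top of the case, 40 mm ahead of the rule's origin; its top stands 8.5 mm above the case when up, about 3.7 mm when down.
- bed: Measuring bed, fixed: grey block 90 wide (y), 30 mm high, from x = -185 to +30 mm; origin on the bench, 45 mm behind the hook edge. On it lies a smooth aluminium plate in two leaves, screwed tight, 80 mm wide (y), top at 36 mm. The plate's other edge lies 60 to 84 mm behind (-x of) the hook edge, varying and not given: it is what the rule measures. Behind it, 6 mm lower, the bed is bare.
- hook_edge (a point): Top of the plate edge to be hooked, mid-width. This edge overhangs the block by 15 mm, so there is free space below and beyond it. Axes as the bed's: beyond the edge is +x, up is z.
- dome: Bystander: white dome camera, 72 mm across, 50 mm high; leave alone.
- driver: Bystander: screwdriver lying on the bench; leave alone.
- spanner: Bystander: steel wrench lying on the bench; leave alone.
- screws: Bystander: grey divided screw tray 110 x 80 x 35 mm; leave alone.
- jar: Bystander: clear jar, 52 mm across, 75 mm high; leave alone.
- carton: Bystander: cardboard carton 120 x 90 x 70 mm; leave alone.
- mug: Bystander: white mug, 90 mm high; leave alone.
- spacer: Bystander: turned steel spacer, 28 mm across, 36 mm high; leave alone.
There are look-alikes about, which are no part of the job. What is shaped like the rule but pink or purple is not meant.

How it is judged:
By the outcome, as a careful person would: the job done as asked, in the order asked, and still so for the second after the job is handed in, with the robot touching nothing.
It also fails if it takes over 54 s, if anything falls off the work surface, if the arm or the gripper's body presses on something with over 40 N, if the wrist force passes 120 N, or if a joint passes its speed limit or range.

ROBOT

A 6-joint arm with a two-finger parallel gripper is mounted at the origin on the work surface. World frame = base frame: x ahead of the robot, y to its left, z up, the work surface at z = 0. Lengths are in m, angles in rad, forces in N, time in s.
With the tool pointing down it reaches from about 0.275 to 0.75 m from the base axis. Payload 10.2 kg.
Tool frame: the origin (TCP) lies midway between the tips of the shut fingers; the grasp point (between the pads) lies 19 mm behind it; z points along the fingers, y is the direction in which the jaws open and shut (so a half turn about z gives the same grasp; the last joint's range is limited). The gripper opens to 85 mm and grips with 20 to 120 N. Pads are 22 mm wide; open, the fingers measure 114 mm over their backs; the gripper's body (76 mm by 85 mm) begins 54 mm behind the grasp point. The pads swing forward as they close: fully open they stand 13 mm farther back than shut.
Start: joints at [-1.44, 0.313, 1.498, -0, 1.331, -0.223], TCP at [0.182, -0.492, 0.231] pointing down, gripper open.
Joint ranges: [-2.94, 2.94], [-0.97, 2.17], [0.19, 2.56], [-1.23, 4.37], [0.02, 3.11], [-2.88, 2.88]. Speed limits (rad/s): [2.39, 2.39, 3.01, 3.14, 3.14, 3.14].

INTERFACE

Orientations are given as a rotation vector (axis times angle).
In Python, from bench import get_obs, read_camera, get_calibration, workorder gives the robot as it stands.
- The arm moves only by the tool play_rows, never from a script. Its argument "moves" is a list of rows, each an object of numbers: "dx", "dy", "dz": the shift along the world's x, y, z in mm; "wx", "wy", "wz": the turn, a rotation vector about the world's x, y, z in degrees. In form: [{"dx": .., "dy": .., "dz": .., "wx": .., "wy": .., "wz": ..}, ...]. A call has 1 to 20 rows; each row is the pose to reach, as a shift and turn from the pose commanded when the call began; what a row does not reach only later rows make up. A row lasts 1/12 s, in which the tool goes at most 41.7 mm and 7.16 degrees, less where a joint would pass 70% of its speed; a pose out of reach is approached as far as the arm can. A call with a gripper value outside its range is refused whole. "fingers" is the opening, from -1 (shut) to 1 (fully open), so that 0 is half open, set as the call begins (left out, the last holds). The fingers move at their own pace and stop on an object; "force" is the grip in N (left out, the last holds). Time passes only in rows, so rows that repeat a pose let the fingers close. It gives the time, the measured TCP pose, the force and the opening at its end, in the units of the state.
- get_obs(): the state, without advancing time (a new reading comes with each control period).
- read_camera(name): name is "side" or "top" or "wrist"; returns the picture (400x640x3 uint8, red, green, blue); there is no depth.
- get_calibration(name): a dict with "vfov" (degrees; the focal length in pixels is half the picture's height over the tangent of half this angle, whatever the lens; pixels are square), "cx", "cy" (the principal point, pixels), "k1" (the pictures are not rectified: a ray, as slopes to the right and down, at radius r is drawn at 1 + k1 r^2 times it, then the intrinsics apply), "position" and "orientation" of the camera in the world; the wrist camera has in their place "T_tool_cam" (4x4, takes a point from camera to tool coordinates, whose origin is the TCP and whose axes are the flange's). Camera axes: x right, y up, looking along -z (the intrinsics and any distortion apply to the point x, -y, -z); pixel columns grow to the right and rows downward; lengths in m; the calibration is good to about 2 mm. A picture is of the moment at which its call begins: read the wrist's pose just before it. get_calibration takes no time and is no camera call.
- workorder.hand_in(): hands the job in, once; it reports no verdict.
The state is a dict: "time": time; "q": joint angles; "dq": joint speeds; "joint_torque": joint torques, N m; "tool_pos": TCP position; "tcp_rot": TCP orientation; "force": force on the tool from outside, world axes, zero at the start; "ft_torque": the same for the moment, N m; "grip_width": finger opening in m.
Only numpy, scipy, OpenCV 4.12 (cv2) and the standard library are available. Lean on these libraries where they do the work, as an engineer would, in place of code of your own. Each camera call takes 0.05 s, during which the arm holds its last target.

## Working session

There is one attempt and no reset: what is moved stays moved. The work goes in short steps, Python scripts to look and compute and a tool call to move; the robot and the scene stay as the last step left them, time stands still between calls to the robot, and variables do not carry over. Pictures are saved under pics/ and viewed, and the job is handed in when it is done.

Besides the shell and the picture viewer there is one more tool, called after "Call:" in YAML: its name, and indented under it one key for each argument. play_rows: Moves the arm, as the interface text tells. Its arguments: {"type":"object","properties":{"moves":{"type":"array","items":{"type":"object","properties":{"dx":{"type":"number"},"dy":{"type":"number"},"dz":{"type":"number"},"wx":{"type":"number"},"wy":{"type":"number"},"wz":{"type":"number"}}}},"fingers":{"type":"number"},"force":{"type":"number"}},"required":["moves"]}

```bash
ls; mkdir -p pics
cat > h.py <<'E'
import numpy as np, cv2
from scipy.spatial.transform import Rotation as R
from bench import get_obs, read_camera, get_calibration
def snap(name,fn):
    o=get_obs(); im=read_camera(name); cv2.imwrite('pics/'+fn,im[:,:,::-1]); return o,im
E
python3 - <<'E'
from h import *
o,_=snap('top','top0.png'); snap('side','side0.png'); snap('wrist','wrist0.png')
print(o)
for n in ('top','side','wrist'): print(n,get_calibration(n))
E
```

```text
pics
{'time': 0.0, 'q': array([-1.44042325e+00,  3.13465852e-01,  1.49846986e+00,  2.55852464e-06,
        1.33098174e+00, -2.23406580e-01]), 'dq': array([ 0.00077061, -0.00109298,  0.0019097 , -0.00144345, -0.0003267 ,
        0.00085066]), 'joint_torque': array([-1.63980934e-03, -4.12269616e+01, -2.59745747e+01, -2.69933844e-04,
        4.17084244e-03,  9.79975908e-06]), 'tool_pos': array([ 0.18183481, -0.49222325,  0.23071462]), 'tcp_rot': array([-3.09126801e+00, -5.52588469e-01, -1.00622462e-04]), 'force': array([-0.37566682, -0.32620165,  0.46366245]), 'ft_torque': array([ 0.00688471, -0.00449732, -0.00423102]), 'grip_width': 0.08541668445181201}
top {'vfov': 47.36090895997387, 'cx': 320.9248026609395, 'cy': 194.84840810746658, 'k1': 0.0042324324657390345, 'position': array([ 0.2919297 , -0.00447267,  1.37670427]), 'orientation': array([ 0.12234096, -0.12025856, -1.5633948 ])}
side {'vfov': 51.73770371294681, 'cx': 328.0914244553875, 'cy': 204.34893060951018, 'k1': 0.024239998752591585, 'position': array([0.03434749, 0.84794923, 0.83220666]), 'orientation': array([ 0.30394413, -1.19529696, -2.42553603])}
wrist {'vfov': 62.08067815061646, 'cx': 319.9829107987817, 'cy': 200.7911828268639, 'k1': -0.007795689988298572, 'T_tool_cam': array([[ 4.02029201e-04,  9.65229714e-01,  2.61402825e-01,
         6.49183199e-02],
       [ 9.99999680e-01, -2.07182856e-04, -7.72945063e-04,
         1.23140482e-03],
       [-6.91911358e-04,  2.61403052e-01, -9.65229489e-01,
        -1.42227434e-01],
       [ 0.00000000e+00,  0.00000000e+00,  0.00000000e+00,
         1.00000000e+00]])}
```

View pics/top0.png

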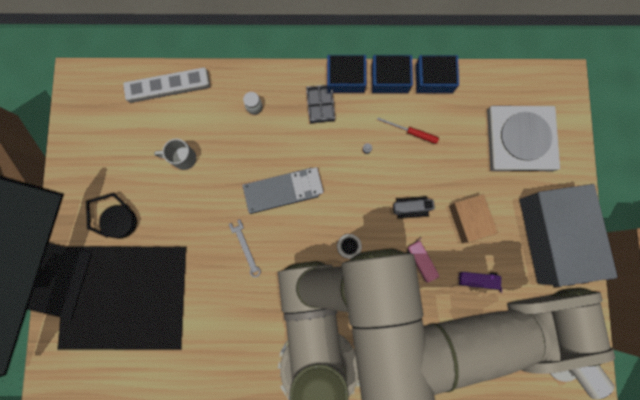

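View pics/side0.png

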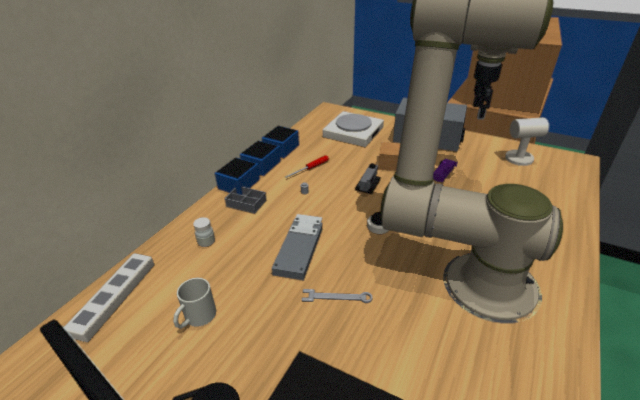

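View pics/wrist0.png

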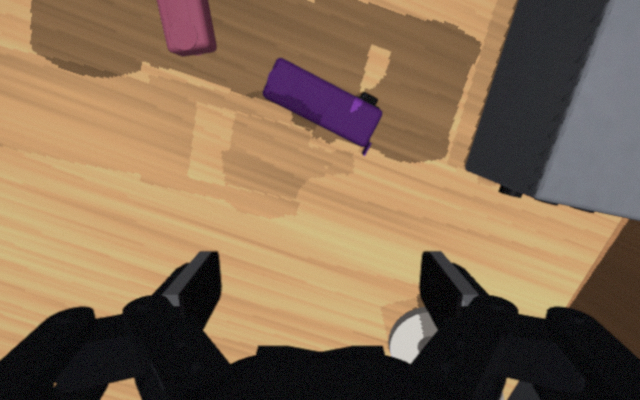

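```bash
cat >> h.py <<'E'
def cam_pose(name,o=None):
    c=get_calibration(name)
    if name=='wrist':
        T=np.eye(4);T[:3,:3]=R.from_rotvec(o['tcp_rot']).as_matrix();T[:3,3]=o['tool_pos']
        T=T@c['T_tool_cam']; return c,T[:3,:3],T[:3,3]
    return c,R.from_rotvec(c['orientation']).as_matrix(),np.array(c['position'])
def ray(name,px,o=None):
    c,Rm,p=cam_pose(name,o); f=200/np.tan(np.radians(c['vfov']/2))
    u=np.array([(px[0]-c['cx'])/f,(px[1]-c['cy'])/f]); s=u.copy()
    for _ in range(20): s=u/(1+c['k1']*(s@s))
    return p,Rm@np.array([s[0],-s[1],-1.])
def onz(name,px,z,o=None):
    p,d=ray(name,px,o); return p+d*(z-p[2])/d[2]
def proj(name,P,o=None):
    c,Rm,p=cam_pose(name,o); f=200/np.tan(np.radians(c['vfov']/2))
    q=Rm.T@(np.array(P)-p); s=np.array([q[0],-q[1]])/-q[2]; s=s*(1+c['k1']*(s@s))
    return np.array([c['cx'],c['cy']])+f*s
def crop(im,x0,y0,x1,y1,k,fn):
    cv2.imwrite('pics/'+fn,cv2.resize(im[y0:y1,x0:x1,::-1],None,fx=k,fy=k,interpolation=cv2.INTER_CUBIC))
E
python3 - <<'E'
from h import *
im=cv2.imread('pics/top0.png')[:,:,::-1]
crop(im,230,150,450,260,3.6,'top0c.png')
im=cv2.imread('pics/side0.png')[:,:,::-1]
crop(im,260,150,420,290,5,'side0c.png')
for n,p,z in (('rule',(412,207),.05),('lock',(429,204),.06),('bed hook R',(320,186),.036),('bed left',(247,200),.03),('jar',(349,245),.07)): print(n,onz('top',p,z))
E
```

```text
rule [ 0.46362478 -0.26937511  0.05      ]
lock [ 0.47133311 -0.31708216  0.06      ]
bed hook R [0.52751977 0.00060726 0.036     ]
bed left [0.48531898 0.2182458  0.03      ]
jar [ 0.3511306  -0.08294195  0.07      ]
```

View pics/top0c.png

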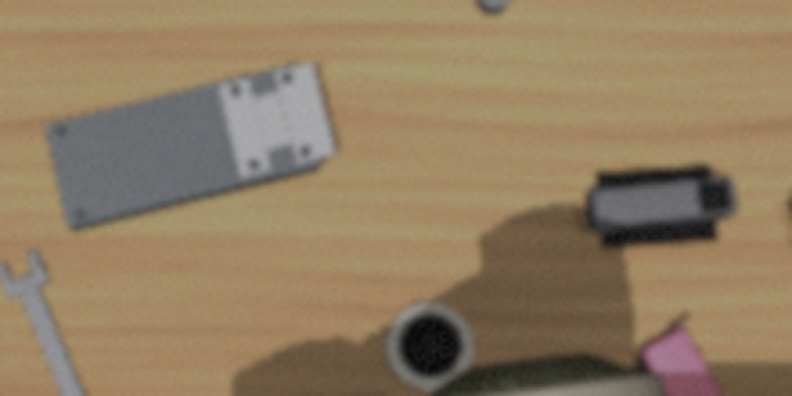

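View pics/side0c.png

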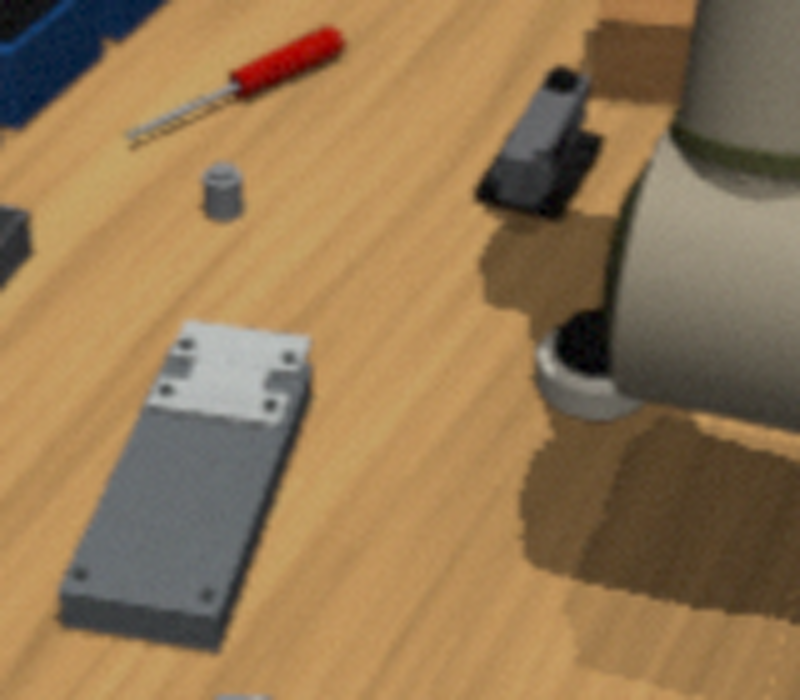

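Call:
play_rows:
  moves:
    - {"dx": 30, "dy": 20, "dz": 5, "wz": 7}
    - {"dx": 60, "dy": 40, "dz": 20, "wz": 14}
    - {"dx": 90, "dy": 60, "dz": 20, "wz": 21}
    - {"dx": 120, "dy": 80, "dz": 20, "wz": 28}
    - {"dx": 150, "dy": 100, "dz": 20, "wz": 35}
    - {"dx": 180, "dy": 115, "dz": 20, "wz": 42}
    - {"dx": 210, "dy": 135, "dz": 20, "wz": 49}
    - {"dx": 240, "dy": 155, "dz": 20, "wz": 56}
    - {"dx": 265, "dy": 170, "dz": 20, "wz": 63}
    - {"dx": 280, "dy": 180, "dz": 20, "wz": 70}
    - {"dx": 288, "dy": 182, "dz": 20, "wz": 76}
    - {"dx": 288, "dy": 182, "dz": 20, "wz": 76}
    - {"dx": 288, "dy": 182, "dz": 20, "wz": 76}
    - {"dx": 288, "dy": 182, "dz": 20, "wz": 76}

```text
schema error: expected keys dx, dy, dz, wx, wy, wz
```

Run:
```python
from h import *
import pickle
o,im=snap('wrist','w1.png'); pickle.dump(o,open('w1.pkl','wb')); print(o['q'],o['tool_pos'],o['tcp_rot'],o['force'])
M=R.from_rotvec(o['tcp_rot']).as_matrix(); print(M)
```

```text
[-1.44039911e+00  3.13328636e-01  1.49822169e+00  2.49944790e-05
  1.33104212e+00 -2.23385149e-01] [ 0.1818622  -0.49229431  0.23087827] [-3.09158931e+00 -5.52641714e-01 -1.11048572e-04] [ 0.26012321 -0.34091945  0.30665239]
[[ 9.38071103e-01  3.46442772e-01 -1.05928279e-04]
 [ 3.46442701e-01 -9.38070608e-01  9.94466774e-04]
 [ 2.45157621e-04 -9.69578623e-04 -9.99999500e-01]]
```

View pics/w1.png

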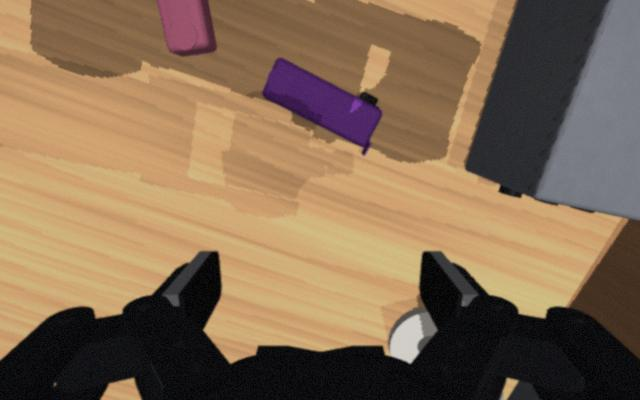

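Call:
play_rows:
  moves:
    - {"dx": 30, "dy": 20, "dz": 5, "wx": 0, "wy": 0, "wz": 7}
    - {"dx": 60, "dy": 40, "dz": 20, "wx": 0, "wy": 0, "wz": 14}
    - {"dx": 90, "dy": 60, "dz": 20, "wx": 0, "wy": 0, "wz": 21}
    - {"dx": 120, "dy": 80, "dz": 20, "wx": 0, "wy": 0, "wz": 28}
    - {"dx": 150, "dy": 100, "dz": 20, "wx": 0, "wy": 0, "wz": 35}
    - {"dx": 180, "dy": 115, "dz": 20, "wx": 0, "wy": 0, "wz": 42}
    - {"dx": 210, "dy": 135, "dz": 20, "wx": 0, "wy": 0, "wz": 49}
    - {"dx": 240, "dy": 155, "dz": 20, "wx": 0, "wy": 0, "wz": 56}
    - {"dx": 265, "dy": 170, "dz": 20, "wx": 0, "wy": 0, "wz": 63}
    - {"dx": 280, "dy": 180, "dz": 20, "wx": 0, "wy": 0, "wz": 70}
    - {"dx": 288, "dy": 182, "dz": 20, "wx": 0, "wy": 0, "wz": 76}
    - {"dx": 288, "dy": 182, "dz": 20, "wx": 0, "wy": 0, "wz": 76}
    - {"dx": 288, "dy": 182, "dz": 20, "wx": 0, "wy": 0, "wz": 76}
    - {"dx": 288, "dy": 182, "dz": 20, "wx": 0, "wy": 0, "wz": 76}

```text
time: 1.37
tool_pos: [0.4693, -0.3109, 0.2512]
tcp_rot: [-2.101, -2.335, 0.0]
force: [0.4, 1.2, 1.4]
grip_width: 0.0853
```

Run:
```python
from h import *
import pickle
o,im=snap('wrist','w1.png'); pickle.dump(o,open('w1.pkl','wb')); print(o['q'],o['tool_pos'],o['tcp_rot'],o['force'])
M=R.from_rotvec(o['tcp_rot']).as_matrix(); print(M)
```

```text
[-7.93103280e-01  3.84498098e-01  1.34593839e+00 -2.06660170e-04
  1.41153178e+00 -8.98761921e-01] [ 0.46927772 -0.31088483  0.25116266] [-2.10074225e+00 -2.33539143e+00  2.84186218e-04] [0.44052529 1.15092641 1.36479318]
[[-1.05494756e-01  9.94419775e-01 -4.08934421e-04]
 [ 9.94419845e-01  1.05494814e-01  1.24473098e-04]
 [ 1.66918971e-04 -3.93521245e-04 -9.99999909e-01]]
```

View pics/w1.png

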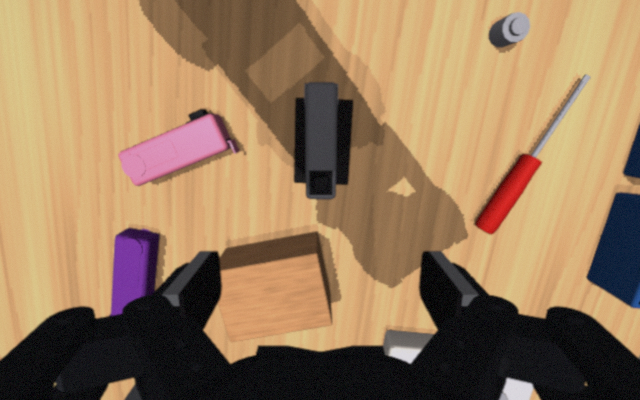

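Run:
```python
from h import *
im=cv2.imread('pics/w1.png')[:,:,::-1]
crop(im,280,70,370,210,4.2,'w1c.png')
g=im[75:205,285:360].astype(int).sum(2)//3
for r in (100,120,140,160): print(r,im[r,285:360].sum(1)//3)
print('col',im[75:205,315].sum(1)//3)
print('col',im[75:205,321].sum(1)//3)
```

```text
100 [88 84 85 81 83 80 82 84 83 70 47 25 14 16  9 14 13 20 26 39 52 56 60 65
 67 66 68 67 71 71 71 67 67 68 72 66 68 69 68 66 69 69 69 71 70 69 69 68
 67 62 57 53 51 50 31 27 21 19 27 24 32 31 29 31 31 33 36 48 71 85 89 88
 83 88 86]
120 [84 83 84 83 80 81 83 83 78 64 41 21 22 11 17 18 19 16 20 14 37 51 59 63
 65 68 67 71 66 70 73 71 69 65 70 67 69 69 72 67 71 68 71 69 70 70 68 70
 69 66 55 44 29 21 18 10  6 16 10 14 13 15 15 12 17 19 36 67 82 87 87 86
 88 86 92]
140 [81 82 85 81 80 84 80 81 80 57 33 18 12 17  7 23 17 14 13 21 37 52 58 63
 66 64 68 70 69 65 70 65 69 70 66 69 73 66 70 69 70 67 72 68 68 66 68 66
 65 61 53 42 24 15  7 10 10  8 21 14 15 17 11 13 11 35 66 79 83 84 88 91
 92 92 91]
160 [144 142 143 145 144 142 138 132 110  74  33  21  16  26  12  16  20  23
   5  19  35  54  56  60  61  67  67  68  68  71  67  70  68  66  66  69
  67  65  67  65  70  66  63  65  69  67  64  60  64  60  50  36  22  19
  16  24  17  27  20  16  17  16  20  30  61  93 110 114 114 116 113 116
 114 114 115]
col [ 81  80  79  82  81  80  73  67  64  65  69  69  71  68  70  72  67  67
  68  66  7
[... 277 characters left out ...]
 66
  65  68  69  65  61  47  22  14  12  16   6   9   7  19  18  16  22  28
  20  16  10  23  23  25  12  21  13  25  25  45  69  80  78  95 136 166
 174 176 174 169]
col [ 83  83  82  83  83  83  74  67  64  66  65  69  72  69  71  68  73  70
  68  65  68  71  70  69  68  68  70  70  67  67  67  69  68  68  69  70
  69  68  68  69  70  68  69  68  68  69  70  67  69  73  65  68  64  68
  70  68  69  70  68  68  66  67  71  69  68  73  68  70  67  66  70  70
  70  69  68  69  69  64  70  70  68  69  68  69  66  67  67  69  67  69
  68  70  71  66  66  47  30  15  13   8   9   3  17  20  27  24  22  19
  24  22  23  21  21  18  22  12  18  23  21  39  72  76  78  78  90 108
 115 116 115 115]
```

View pics/w1c.png

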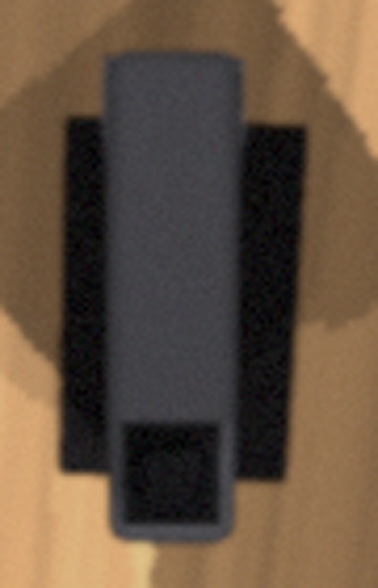

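```bash
cat >> h.py <<'E'
def edge(im,px,dirv,L=6):
    "subpixel max-gradient position along dirv near px"
    g=cv2.GaussianBlur(im.astype(np.float32).mean(2),(0,0),1.0)
    d=np.array(dirv,float);d/=np.linalg.norm(d); t=np.arange(-L,L+.01,.25)
    P=np.array(px)[None]+t[:,None]*d
    v=cv2.remap(g,P[:,0].astype(np.float32)[None],P[:,1].astype(np.float32)[None],cv2.INTER_CUBIC)[0]
    k=np.abs(np.gradient(v)); i=k.argmax(); return P[i],k[i]
E
python3 - <<'E'
from h import *
import pickle
o=pickle.load(open('w1.pkl','rb'))
im=cv2.imread('pics/w1.png')[:,:,::-1]
z=.057
Lp=[onz('wrist',edge(im,(305,r),(1,0),4)[0],z,o) for r in range(105,175,5)]
Rp=[onz('wrist',edge(im,(335,r),(1,0),4)[0],z,o) for r in range(110,175,5)]
for r in range(105,175,10): print(r,edge(im,(305,r),(1,0),4)[0],edge(im,(335,r),(1,0),4)[0])
for P in (Lp,Rp):
    P=np.array(P); c=np.polyfit(P[:,1],P[:,0],1); print('slope',c, 'yaw',np.degrees(np.arctan2(-1,-c[0])), np.polyval(c,-.2694), np.std(P[:,0]-np.polyval(c,P[:,1])))
for cx in (311,315,321,327): 
  a=edge(im,(cx,82),(0,1),4)[0]; b=edge(im,(cx,198),(0,1),5)[0]; print(a,b,onz('wrist',a,z,o),onz('wrist',b,z,o))
print('lock front/back',edge(im,(320,170),(0,1),3)[0],onz('wrist',(320,170.5),.0655,o))
# TCP center check: camera-projected TCP
print(proj('wrist',o['tool_pos'],o))
E
```

```text
105 [304. 105.] [337. 105.]
115 [305. 115.] [336. 115.]
125 [305. 125.] [336. 125.]
135 [305. 135.] [336. 135.]
145 [305. 145.] [336. 145.]
155 [305. 155.] [336. 155.]
165 [305. 165.] [336. 165.]
slope [-0.10031565  0.4219428 ] yaw -84.27150108995619 0.448967834845992 0.00022641691933274923
slope [-0.11259339  0.44986386] yaw -83.5759292510857 0.4801965192470248 0.00023330236923558916
[311.  81.] [311. 199.] [ 0.45018628 -0.2204087   0.057     ] [ 0.4617372  -0.33659115  0.057     ]
[315.  81.] [315. 199.] [ 0.45399021 -0.2200042   0.057     ] [ 0.46590281 -0.33614698  0.057     ]
[321.  81.] [321. 194.] [ 0.45969592 -0.219397    0.057     ] [ 0.47157543 -0.33011599  0.057     ]
[327.  81.] [327. 194.] [ 0.46540148 -0.21878927  0.057     ] [ 0.47779827 -0.32945248  0.057     ]
lock front/back [320. 170.] [ 0.46775911 -0.30409565  0.0655    ]
[321.51991767 254.74276836]
```

Call:
play_rows:
  moves:
    - {"dx": 7, "dy": 34, "dz": 0, "wx": 0, "wy": 0, "wz": 1}
    - {"dx": 14, "dy": 70, "dz": 0, "wx": 0, "wy": 0, "wz": 2}
    - {"dx": 22, "dy": 108, "dz": 0, "wx": 0, "wy": 0, "wz": 3}
    - {"dx": 30, "dy": 146, "dz": 0, "wx": 0, "wy": 0, "wz": 4}
    - {"dx": 38, "dy": 184, "dz": 0, "wx": 0, "wy": 0, "wz": 5}
    - {"dx": 46, "dy": 222, "dz": 0, "wx": 0, "wy": 0, "wz": 6}
    - {"dx": 54, "dy": 260, "dz": 0, "wx": 0, "wy": 0, "wz": 7}
    - {"dx": 61, "dy": 295, "dz": 0, "wx": 0, "wy": 0, "wz": 8}
    - {"dx": 67, "dy": 322, "dz": 0, "wx": 0, "wy": 0, "wz": 8.5}
    - {"dx": 70, "dy": 337, "dz": 0, "wx": 0, "wy": 0, "wz": 8.5}
    - {"dx": 70, "dy": 337, "dz": 0, "wx": 0, "wy": 0, "wz": 8.5}
    - {"dx": 70, "dy": 337, "dz": 0, "wx": 0, "wy": 0, "wz": 8.5}
    - {"dx": 70, "dy": 337, "dz": 0, "wx": 0, "wy": 0, "wz": 8.5}

```text
time: 2.5
tool_pos: [0.5397, 0.0253, 0.2513]
tcp_rot: [1.92, 2.486, -0.001]
force: [-0.1, -1.1, 0.7]
grip_width: 0.0855
```

Run:
```python
from h import *
import pickle
o,im=snap('wrist','w2.png'); pickle.dump(o,open('w2.pkl','wb')); print(o['q'],o['tool_pos'],o['tcp_rot'],o['force'])
M=R.from_rotvec(o['tcp_rot']).as_matrix(); print(M, np.degrees(np.arctan2(M[1,0],M[0,0])))
crop(im,200,0,460,260,3,'w2c.png') if 0 else None
```

```text
[-1.69990478e-01  3.33136699e-01  1.41744885e+00 -3.71311955e-04
  1.39104110e+00 -4.25656215e-01] [0.53968823 0.02527031 0.25131665] [ 1.91994634e+00  2.48646808e+00 -5.31980208e-04] [-0.06522654 -1.05705631  0.72052561]
[[-2.52953812e-01  9.67478351e-01 -9.52994571e-05]
 [ 9.67478303e-01  2.52953764e-01 -3.54314034e-04]
 [-3.18684801e-04 -1.81825243e-04 -9.99999933e-01]] 104.65237340527042
```

View pics/w2.png

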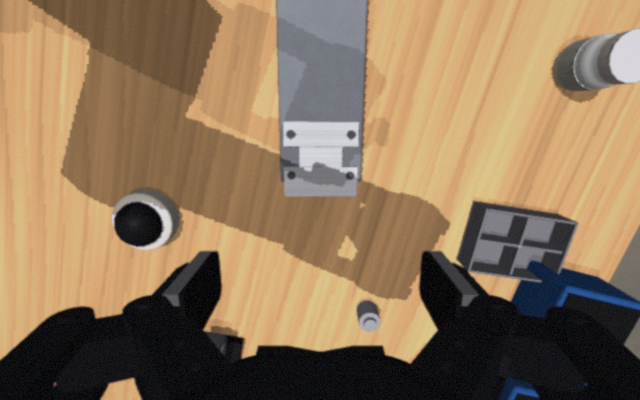

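Run:
```python
from h import *
im=cv2.imread('pics/w2.png')[:,:,::-1]
crop(im,265,100,375,210,5.4,'w2c.png')
```

```text
(no output)
```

View pics/w2c.png

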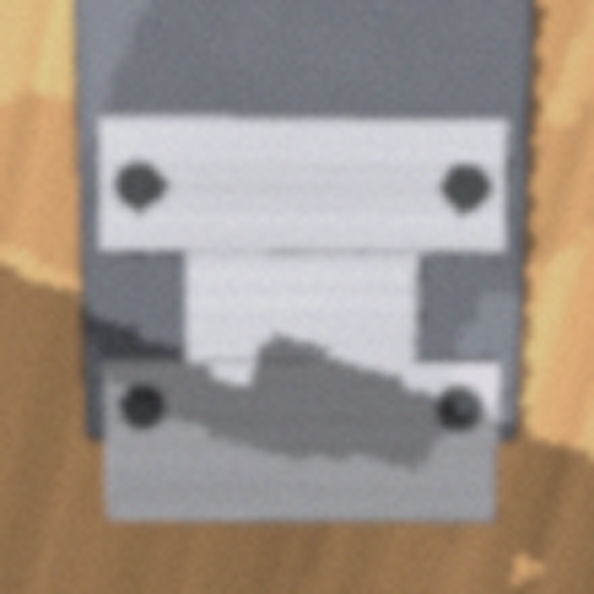

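```bash
cat >> h.py <<'E'
def edge2(im,px,dirv,L=5):
    g=cv2.GaussianBlur(im.astype(np.float32).mean(2),(0,0),1.0)
    from scipy.ndimage import map_coordinates
    d=np.array(dirv,float);d/=np.linalg.norm(d); t=np.arange(-L,L+.01,.1)
    P=np.array(px,float)[None]+t[:,None]*d
    v=map_coordinates(g,[P[:,1],P[:,0]],order=3)
    k=np.abs(np.gradient(v)); i=k.argmax(); return P[i]
E
python3 - <<'E'
from h import *
import pickle
o=pickle.load(open('w2.pkl','rb'))
im=cv2.imread('pics/w2.png')[:,:,::-1]
z=.036
def line(pts,d):
    P=np.array([onz('wrist',edge2(im,p,d,4),z,o)[:2] for p in pts]); c=P.mean(0); u,s,vt=np.linalg.svd(P-c); r=(P-c)@vt[1]; print(np.round(r*1000,1)); return c,vt[0]
H=line([(x,196) for x in range(288,355,5)],(0,1))
O=line([(x,122) for x in range(288,355,5)],(0,1))
L=line([(284,r) for r in (126,130,136,142,172,178,186,190)],(1,0))
Rr=line([(359,r) for r in (126,130,136,142,)],(1,0))
R2=line([(357,r) for r in (172,178,183,190,)],(1,0))
for n,(c,d) in (('H',H),('O',O),('L',L),('R',Rr),('R2',R2)): print(n,c,np.degrees(np.arctan2(d[1],d[0])))
# axes
a=H[1]; a=a*np.sign(a[0]); x=np.array([a[1],-a[0]]); print('bed x heading',np.degrees(np.arctan2(x[1],x[0])))
print('width',(H[0]-O[0])@x)
y=a
print('mid y', (L[0]@y+Rr[0]@y)/2,(L[0]@y+R2[0]@y)/2,'plate w',(Rr[0]-L[0])@y, 'Hy',H[0]@y)
m=(L[0]@y+(Rr[0]@y+R2[0]@y)/2)/2
print('hook mid',H[0]+y*(m-H[0]@y))
# rule from w1 with edge2
o=pickle.load(open('w1.pkl','rb')); im=cv2.imread('pics/w1.png')[:,:,::-1]; z=.057
L=line([(305,r) for r in range(105,165,4)],(1,0));Rr=line([(336,r) for r in range(112,165,4)],(1,0))
F=[onz('wrist',edge2(im,(c,197),(0,1),6),z,o)[:2] for c in (313,315,325,327)];B=[onz('wrist',edge2(im,(c,81),(0,1),4),z,o)[:2] for c in (311,315,321,327)]
for n,(c,d) in (('L',L),('R',Rr)): print(n,c,np.degrees(np.arctan2(d[1],d[0])))
print(F,B)
E
```

```text
[-0.1 -0.1 -0.   0.1 -0.1  0.1  0.1  0.1  0.1 -0.   0.1 -0.1 -0.1 -0.1]
[ 0.1 -0.1 -0.2 -0.2  0.1  0.2  0.2  0.   0.1  0.1  0.  -0.  -0.  -0.2]
[ 1.1  1.3 -2.9  1.4 -3.9  0.8  1.1  1.1]
[-0.6 -0.5  2.4 -1.4]
[-1.7  2.9 -0.8 -0.5]
H [ 0.54602562 -0.00071876] 14.985570233356723
O [0.52559486 0.07719056] 13.95296609652909
L [0.4975517  0.03012538] 103.77581883964149
R [0.5665537  0.07496477] -76.96069514585565
R2 [0.57904797 0.0255814 ] 106.6247317071523
bed x heading -75.01442976664327
width 0.08054259981485447
mid y 0.527544989854734 0.5271949957504987 plate w 0.07824969356513015 Hy 0.5272699651695557
hook mid [ 0.54612224 -0.00069289]
[ 0.5 -0.1 -0.2  0.1 -0.1  0.  -0.3 -0.1  0.1 -0.1 -0.1  0.1 -0.1  0.2
  0.1]
[ 0.  -0.   0.1  0.  -0.   0.1 -0.  -0.1 -0.1 -0.2  0.  -0.1  0.1  0.2]
L [ 0.4487438  -0.26979497] -84.1543068702
R [ 0.48023602 -0.27134309] -83.83577397030339
[array([ 0.46351873, -0.3358315 ]), array([ 0.46562293, -0.33582489]), array([ 0.47550152, -0.32988744]), array([ 0.47756429, -0.32955931])] [array([ 0.44996428, -0.22066265]), array([ 0.4537601 , -0.22016805]), array([ 0.45944778, -0.21938087]), array([ 0.46519403, -0.21913281])]
```

Call:
play_rows:
  moves:
    - {"dx": -9, "dy": -34, "dz": 0, "wx": 0, "wy": 0, "wz": -1}
    - {"dx": -19, "dy": -70, "dz": 0, "wx": 0, "wy": 0, "wz": -2.5}
    - {"dx": -29, "dy": -107, "dz": -5, "wx": 0, "wy": 0, "wz": -4}
    - {"dx": -39, "dy": -144, "dz": -20, "wx": 0, "wy": 0, "wz": -5}
    - {"dx": -49, "dy": -180, "dz": -40, "wx": 0, "wy": 0, "wz": -6}
    - {"dx": -58, "dy": -214, "dz": -60, "wx": 0, "wy": 0, "wz": -7}
    - {"dx": -66, "dy": -246, "dz": -80, "wx": 0, "wy": 0, "wz": -8}
    - {"dx": -73, "dy": -270, "dz": -100, "wx": 0, "wy": 0, "wz": -8.6}
    - {"dx": -76.6, "dy": -283, "dz": -115, "wx": 0, "wy": 0, "wz": -8.6}
    - {"dx": -76.6, "dy": -283, "dz": -120, "wx": 0, "wy": 0, "wz": -8.6}
    - {"dx": -76.6, "dy": -283, "dz": -120, "wx": 0, "wy": 0, "wz": -8.6}
    - {"dx": -76.6, "dy": -283, "dz": -120, "wx": 0, "wy": 0, "wz": -8.6}
    - {"dx": -76.6, "dy": -283, "dz": -120, "wx": 0, "wy": 0, "wz": -8.6}

```text
time: 3.63
tool_pos: [0.4638, -0.2562, 0.1324]
tcp_rot: [2.097, 2.337, 0.0]
force: [-0.4, 0.0, -0.1]
grip_width: 0.0853
```

Run:
```python
from h import *
o,im=snap('wrist','w3.png'); print(o['q'],o['tool_pos'],o['tcp_rot'],o['force'])
M=R.from_rotvec(o['tcp_rot']).as_matrix(); print(np.degrees(np.arctan2(M[1,0],M[0,0])))
```

```text
[-7.26097250e-01  4.20930242e-01  1.61804362e+00  9.95035964e-05
  1.10085978e+00 -8.34411786e-01] [ 0.46376707 -0.25622597  0.13240906] [2.09681434e+00 2.33707680e+00 1.53542977e-04] [-0.37158721  0.02525887 -0.13744996]
96.20334414441429
```

View pics/w3.png

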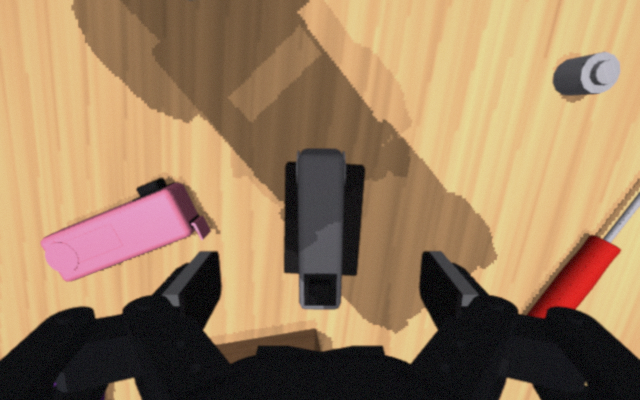

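Call:
play_rows:
  moves:
    - {"dx": 0, "dy": 0, "dz": -20, "wx": 0, "wy": 0, "wz": 0}
    - {"dx": 0, "dy": 0, "dz": -45, "wx": 0, "wy": 0, "wz": 0}
    - {"dx": 0, "dy": 0, "dz": -70, "wx": 0, "wy": 0, "wz": 0}
    - {"dx": 0, "dy": 0, "dz": -90, "wx": 0, "wy": 0, "wz": 0}
    - {"dx": 0, "dy": 0, "dz": -103, "wx": 0, "wy": 0, "wz": 0}
    - {"dx": 0, "dy": 0, "dz": -108, "wx": 0, "wy": 0, "wz": 0}
    - {"dx": 0, "dy": 0, "dz": -108, "wx": 0, "wy": 0, "wz": 0}
    - {"dx": 0, "dy": 0, "dz": -108, "wx": 0, "wy": 0, "wz": 0}

```text
time: 4.35
tool_pos: [0.4639, -0.2566, 0.0243]
tcp_rot: [2.097, 2.337, 0.0]
force: [-0.1, -0.7, 1.1]
grip_width: 0.0856
```

Call:
play_rows:
  moves:
    - {"dx": 0, "dy": 0, "dz": 0, "wx": 0, "wy": 0, "wz": 0}
    - {"dx": 0, "dy": 0, "dz": 0, "wx": 0, "wy": 0, "wz": 0}
    - {"dx": 0, "dy": 0, "dz": 0, "wx": 0, "wy": 0, "wz": 0}
    - {"dx": 0, "dy": 0, "dz": 0, "wx": 0, "wy": 0, "wz": 0}
    - {"dx": 0, "dy": 0, "dz": 0, "wx": 0, "wy": 0, "wz": 0}
    - {"dx": 0, "dy": 0, "dz": 0, "wx": 0, "wy": 0, "wz": 0}
    - {"dx": 0, "dy": 0, "dz": 0, "wx": 0, "wy": 0, "wz": 0}
    - {"dx": 0, "dy": 0, "dz": 0, "wx": 0, "wy": 0, "wz": 0}
  fingers: -1
  force: 40

```text
time: 5.02
tool_pos: [0.4635, -0.2566, 0.0237]
tcp_rot: [2.098, 2.337, 0.0]
force: [-0.4, 0.5, 5.0]
grip_width: 0.0315
```

Run:
```python
from h import *
o,im=snap('wrist','w4.png'); print(o['tool_pos'],o['tcp_rot'],o['force'],o['grip_width'])
snap('side','s4.png')
im=cv2.imread('pics/s4.png')[:,:,::-1]
crop(im,320,110,440,210,6,'s4c.png')
```

```text
[ 0.46347814 -0.25662253  0.02367215] [2.09819303e+00 2.33732796e+00 3.41260847e-05] [-0.39911948  0.52264673  5.02814071] 0.031490337313250454
```

View pics/w4.png

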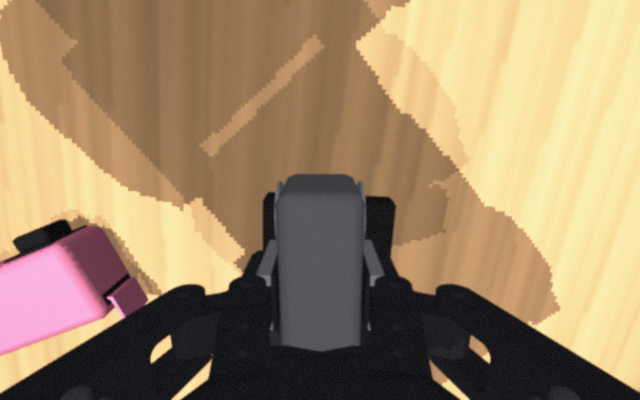

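View pics/s4c.png

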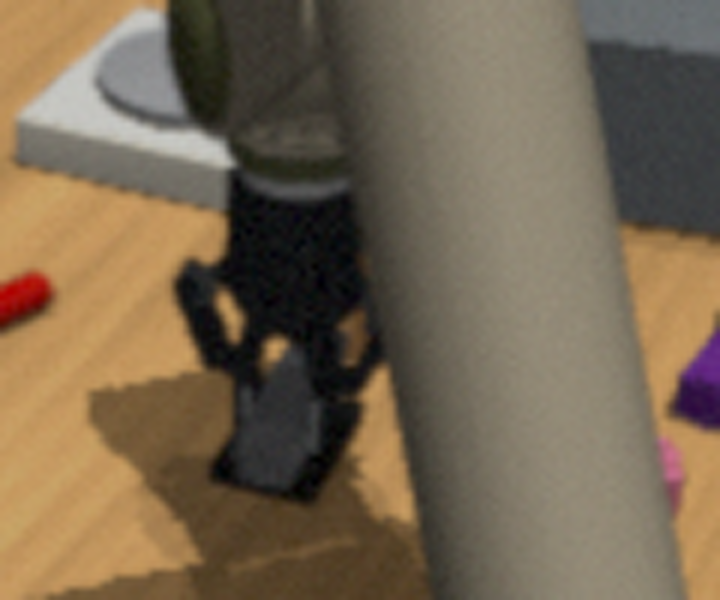

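Run:
```python
from h import *
import pickle
o=pickle.load(open('w2.pkl','rb'))
im=cv2.imread('pics/w2.png')[:,:,::-1]
for a,b,z in (((277.5,5),(282,175),.03),((368.5,5),(361,175),.03),((283.5,124),(284.6,193),.036),((359.3,124),(356.8,193),.036)):
    P=[]
    for t in np.linspace(0,1,30):
        p=np.array(a)*(1-t)+np.array(b)*t
        P.append(onz('wrist',edge2(im,p,(1,0),2.5),z,o)[:2])
    P=np.array(P); m=np.ones(30,bool)
    for _ in range(4):
        c=P[m].mean(0); vt=np.linalg.svd(P[m]-c)[2]; r=(P-c)@vt[1]; m=np.abs(r)<max(.0006,2*np.median(np.abs(r)))
    d=vt[0]*np.sign(-vt[0][1]); print(np.degrees(np.arctan2(d[1],d[0])),m.sum(),np.abs(r[m]).max(), c@np.array([.9677,.2521]), c)
```

```text
-75.12069110123795 21 0.0007461255060864564 0.48366656406644776 [0.46890445 0.11863439]
-75.76664082606919 30 0.0005970521001535246 0.5748881742950678 [0.56341528 0.11769617]
-75.92367676247913 20 0.0005865125943658069 0.4880826354721019 [0.49726973 0.02726981]
-75.65911190983918 21 0.0005266111869694086 0.568262796014915 [0.57446685 0.04899337]
```

Call:
play_rows:
  moves:
    - {"dx": 0, "dy": 0, "dz": 8, "wx": 0, "wy": 0, "wz": 0}
    - {"dx": 0, "dy": 0, "dz": 28, "wx": 0, "wy": 0, "wz": 0}
    - {"dx": 0, "dy": 0, "dz": 55, "wx": 0, "wy": 0, "wz": 0}
    - {"dx": 2, "dy": 10, "dz": 85, "wx": 0, "wy": 0, "wz": 0.3}
    - {"dx": 7, "dy": 36, "dz": 105, "wx": 0, "wy": 0, "wz": 1}
    - {"dx": 13, "dy": 70, "dz": 110, "wx": 0, "wy": 0, "wz": 2}
    - {"dx": 20, "dy": 106, "dz": 110, "wx": 0, "wy": 0, "wz": 3}
    - {"dx": 27, "dy": 142, "dz": 110, "wx": 0, "wy": 0, "wz": 4}
    - {"dx": 34, "dy": 178, "dz": 110, "wx": 0, "wy": 0, "wz": 5}
    - {"dx": 41, "dy": 214, "dz": 110, "wx": 0, "wy": 0, "wz": 6}
    - {"dx": 48, "dy": 250, "dz": 110, "wx": 0, "wy": 0, "wz": 7}
    - {"dx": 55, "dy": 285, "dz": 105, "wx": 0, "wy": 0, "wz": 8}
    - {"dx": 60, "dy": 312, "dz": 100, "wx": 0, "wy": 0, "wz": 8.3}
    - {"dx": 63, "dy": 327, "dz": 90, "wx": 0, "wy": 0, "wz": 8.3}
    - {"dx": 63, "dy": 330.4, "dz": 75, "wx": 0, "wy": 0, "wz": 8.3}
    - {"dx": 63, "dy": 330.4, "dz": 65, "wx": 0, "wy": 0, "wz": 8.3}
    - {"dx": 63, "dy": 330.4, "dz": 65, "wx": 0, "wy": 0, "wz": 8.3}
    - {"dx": 63, "dy": 330.4, "dz": 65, "wx": 0, "wy": 0, "wz": 8.3}
    - {"dx": 63, "dy": 330.4, "dz": 65, "wx": 0, "wy": 0, "wz": 8.3}

```text
time: 6.7
tool_pos: [0.5266, 0.0732, 0.089]
tcp_rot: [1.925, 2.482, 0.001]
force: [0.3, -0.2, -2.0]
grip_width: 0.0318
```

Run:
```python
from h import *
o,im=snap('wrist','w5.png'); print(o['tool_pos'],o['force'],o['grip_width'],o['ft_torque'])
M=R.from_rotvec(o['tcp_rot']).as_matrix(); print(np.degrees(np.arctan2(M[1,0],M[0,0])))
_,im=snap('side','s5.png')
crop(im,220,150,380,290,5,'s5c.png')
_,im=snap('top','t5.png')
crop(im,230,140,350,240,6,'t5c.png')
```

```text
[0.52661851 0.07318958 0.08897993] [ 0.29023967 -0.2044946  -2.00806505] 0.03175918965729018 [ 0.04300226  0.03168237 -0.00387226]
104.41112682227241
```

View pics/w5.png

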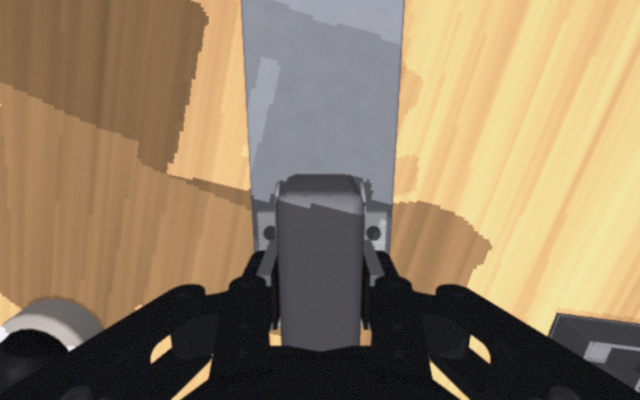

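View pics/s5c.png

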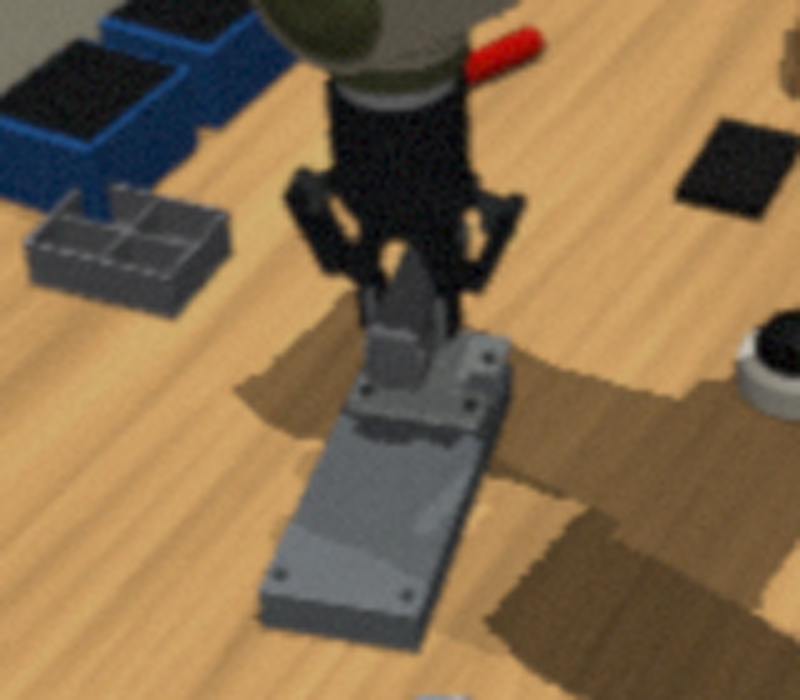

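View pics/t5c.png

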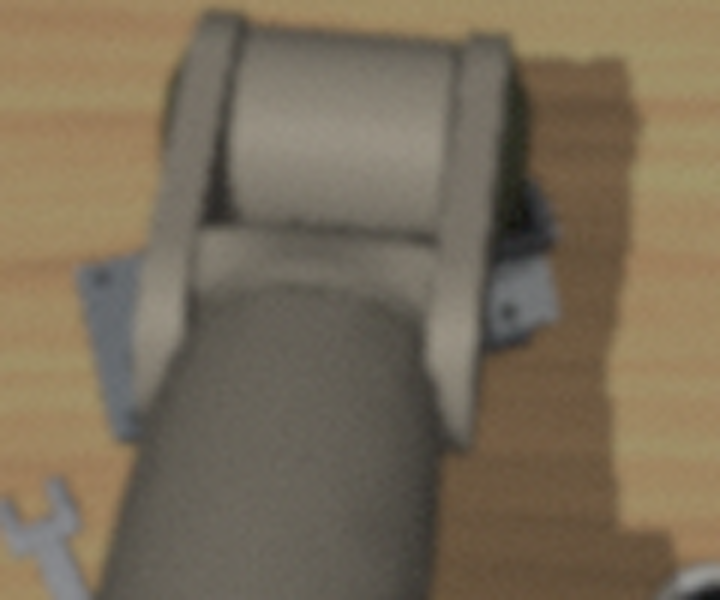

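Call:
play_rows:
  moves:
    - {"dx": 0.2, "dy": 0.6, "dz": -8, "wx": 0, "wy": 0, "wz": 0}
    - {"dx": 0.2, "dy": 0.6, "dz": -16, "wx": 0, "wy": 0, "wz": 0}
    - {"dx": 0.2, "dy": 0.6, "dz": -22, "wx": 0, "wy": 0, "wz": 0}
    - {"dx": 0.2, "dy": 0.6, "dz": -27, "wx": 0, "wy": 0, "wz": 0}
    - {"dx": 0.2, "dy": 0.6, "dz": -31, "wx": 0, "wy": 0, "wz": 0}
    - {"dx": 0.2, "dy": 0.6, "dz": -34, "wx": 0, "wy": 0, "wz": 0}
    - {"dx": 0.2, "dy": 0.6, "dz": -35, "wx": 0, "wy": 0, "wz": 0}
    - {"dx": 0.2, "dy": 0.6, "dz": -35, "wx": 0, "wy": 0, "wz": 0}
    - {"dx": 0.2, "dy": 0.6, "dz": -35, "wx": 0, "wy": 0, "wz": 0}

```text
time: 7.6
tool_pos: [0.5266, 0.0745, 0.0535]
tcp_rot: [1.924, 2.483, 0.0]
force: [-0.1, -0.2, -2.9]
grip_width: 0.0311
```

Run:
```python
from h import *
o=get_obs(); print(o['tool_pos'],o['force'],o['grip_width'],o['ft_torque'])
_,im=snap('side','s6.png')
crop(im,270,160,350,240,7,'s6c.png')
_,im=snap('top','t6.png')
crop(im,290,140,350,220,7,'t6c.png')
```

```text
[0.52661417 0.07451644 0.05346183] [-0.05821488 -0.20080516 -2.89299685] 0.03111172397326654 [ 0.06019795  0.02911405 -0.01068939]
```

View pics/s6c.png

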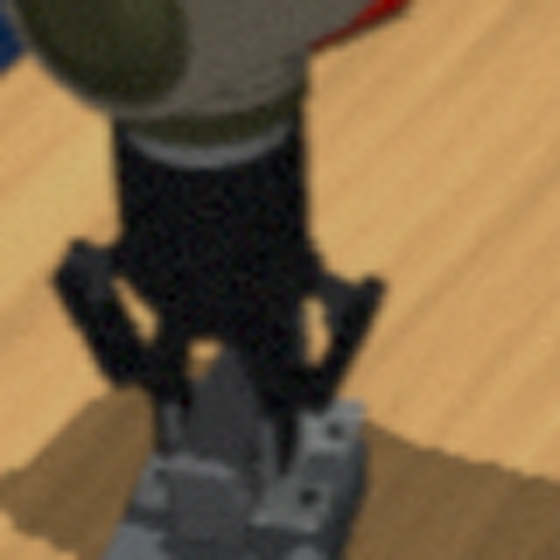

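View pics/t6c.png

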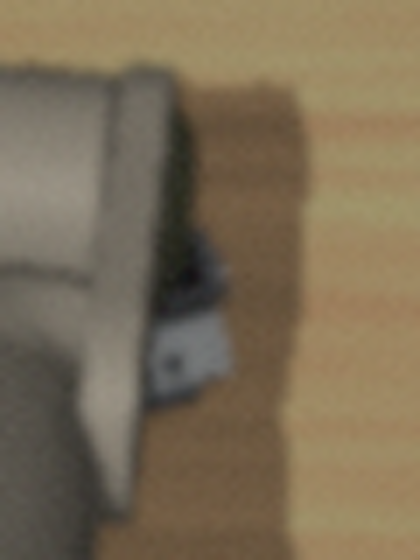

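Call:
play_rows:
  moves:
    - {"dx": 0.2, "dy": -0.8, "dz": -1, "wx": 0, "wy": 0, "wz": 0}
    - {"dx": 0.2, "dy": -0.8, "dz": -2.5, "wx": 0, "wy": 0, "wz": 0}
    - {"dx": 0.2, "dy": -0.8, "dz": -4, "wx": 0, "wy": 0, "wz": 0}
    - {"dx": 0.2, "dy": -0.8, "dz": -5.5, "wx": 0, "wy": 0, "wz": 0}
    - {"dx": 0.2, "dy": -0.8, "dz": -6, "wx": 0, "wy": 0, "wz": 0}
    - {"dx": 0.2, "dy": -0.8, "dz": -6, "wx": 0, "wy": 0, "wz": 0}
    - {"dx": 0.2, "dy": -0.8, "dz": -6, "wx": 0, "wy": 0, "wz": 0}

```text
time: 8.28
tool_pos: [0.5267, 0.0737, 0.0473]
tcp_rot: [-1.924, -2.483, 0.0]
force: [-0.5, 0.8, -2.8]
grip_width: 0.0314
```

Call:
play_rows:
  moves:
    - {"dx": -0.25, "dy": 1, "dz": 0, "wx": 0, "wy": 0, "wz": 0}
    - {"dx": -0.5, "dy": 2, "dz": 0, "wx": 0, "wy": 0, "wz": 0}
    - {"dx": -0.75, "dy": 3, "dz": 0, "wx": 0, "wy": 0, "wz": 0}
    - {"dx": -1, "dy": 4, "dz": 0, "wx": 0, "wy": 0, "wz": 0}
    - {"dx": -1.3, "dy": 5, "dz": 0, "wx": 0, "wy": 0, "wz": 0}
    - {"dx": -1.55, "dy": 6, "dz": 0, "wx": 0, "wy": 0, "wz": 0}
    - {"dx": -1.8, "dy": 7, "dz": 0, "wx": 0, "wy": 0, "wz": 0}
    - {"dx": -2.1, "dy": 8, "dz": 0, "wx": 0, "wy": 0, "wz": 0}
    - {"dx": -2.35, "dy": 9, "dz": 0, "wx": 0, "wy": 0, "wz": 0}
    - {"dx": -2.6, "dy": 10, "dz": 0, "wx": 0, "wy": 0, "wz": 0}
    - {"dx": -2.85, "dy": 11, "dz": 0, "wx": 0, "wy": 0, "wz": 0}
    - {"dx": -3.1, "dy": 12, "dz": 0, "wx": 0, "wy": 0, "wz": 0}

```text
time: 9.28
tool_pos: [0.5237, 0.0857, 0.0474]
tcp_rot: [1.924, 2.483, 0.0]
force: [1.4, -4.1, -2.8]
grip_width: 0.0318
```

Run:
```python
from h import *
o,im=snap('wrist','w7.png'); print(o['tool_pos'],o['force'],o['grip_width'],o['ft_torque'])
_,im=snap('side','s7.png')
crop(im,270,160,350,240,7,'s7c.png')
_,im=snap('top','t7.png')
crop(im,290,140,350,220,7,'t7c.png')
```

```text
[0.52367935 0.08571996 0.04735625] [ 1.42204312 -4.05158753 -2.82430074] 0.03177229661042461 [-0.74377162 -0.26750943 -0.03122185]
```

View pics/t7c.png

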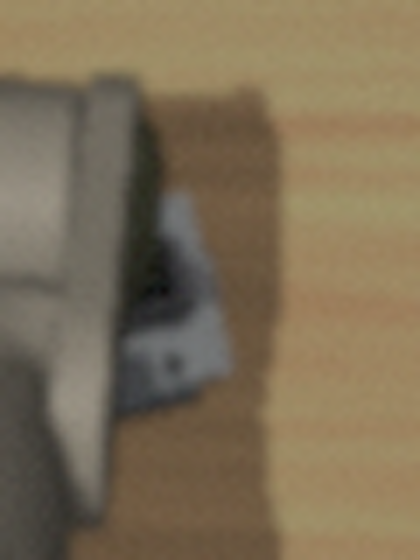

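Call:
play_rows:
  moves:
    - {"dx": -0.5, "dy": 1.9, "dz": 0, "wx": 0, "wy": 0, "wz": 0}
    - {"dx": -1.3, "dy": 5, "dz": 0, "wx": 0, "wy": 0, "wz": 0}
    - {"dx": -2.5, "dy": 9.7, "dz": 0, "wx": 0, "wy": 0, "wz": 0}
    - {"dx": -3.8, "dy": 14.7, "dz": 0, "wx": 0, "wy": 0, "wz": 0}
    - {"dx": -5.1, "dy": 19.7, "dz": 0, "wx": 0, "wy": 0, "wz": 0}
    - {"dx": -6.4, "dy": 24.7, "dz": 0, "wx": 0, "wy": 0, "wz": 0}
    - {"dx": -7.7, "dy": 29.8, "dz": 0, "wx": 0, "wy": 0, "wz": 0}
    - {"dx": -9, "dy": 34.8, "dz": 0, "wx": 0, "wy": 0, "wz": 0}
    - {"dx": -10.3, "dy": 39.8, "dz": 0, "wx": 0, "wy": 0, "wz": 0}
    - {"dx": -11.6, "dy": 44.8, "dz": 0, "wx": 0, "wy": 0, "wz": 0}
    - {"dx": -12.9, "dy": 49.9, "dz": 0, "wx": 0, "wy": 0, "wz": 0}
    - {"dx": -14.2, "dy": 54.9, "dz": 0, "wx": 0, "wy": 0, "wz": 0}
    - {"dx": -15.5, "dy": 59.9, "dz": 0, "wx": 0, "wy": 0, "wz": 0}
    - {"dx": -16.8, "dy": 65, "dz": 0, "wx": 0, "wy": 0, "wz": 0}
    - {"dx": -17.9, "dy": 69.2, "dz": 0, "wx": 0, "wy": 0, "wz": 0}
    - {"dx": -18.7, "dy": 72.3, "dz": 0, "wx": 0, "wy": 0, "wz": 0}
    - {"dx": -19.1, "dy": 73.8, "dz": 0, "wx": 0, "wy": 0, "wz": 0}
    - {"dx": -19.1, "dy": 73.8, "dz": 0, "wx": 0, "wy": 0, "wz": 0}
    - {"dx": -19.1, "dy": 73.8, "dz": 0, "wx": 0, "wy": 0, "wz": 0}

```text
time: 11.02
tool_pos: [0.5042, 0.1598, 0.0472]
tcp_rot: [-1.923, -2.484, 0.001]
force: [0.9, -5.9, -3.0]
grip_width: 0.0314
```

Run:
```python
from h import *
o,im=snap('wrist','w8.png'); print(o['tool_pos'],o['force'],o['grip_width'],o['ft_torque'])
M=R.from_rotvec(o['tcp_rot']).as_matrix(); print(np.degrees(np.arctan2(M[1,0],M[0,0])),M[:,2])
_,im=snap('side','s8.png')
crop(im,250,160,350,260,6,'s8c.png')
_,im=snap('top','t8.png')
crop(im,250,140,350,220,7,'t8c.png')
```

```text
[0.5042257  0.15975238 0.04723327] [ 0.85380359 -5.88326992 -2.99631382] 0.03141656300245715 [-0.87625853 -0.27168598 -0.09541417]
104.48707456154304 [-4.49686292e-04 -1.25048026e-04 -9.99999891e-01]
```

View pics/t8c.png

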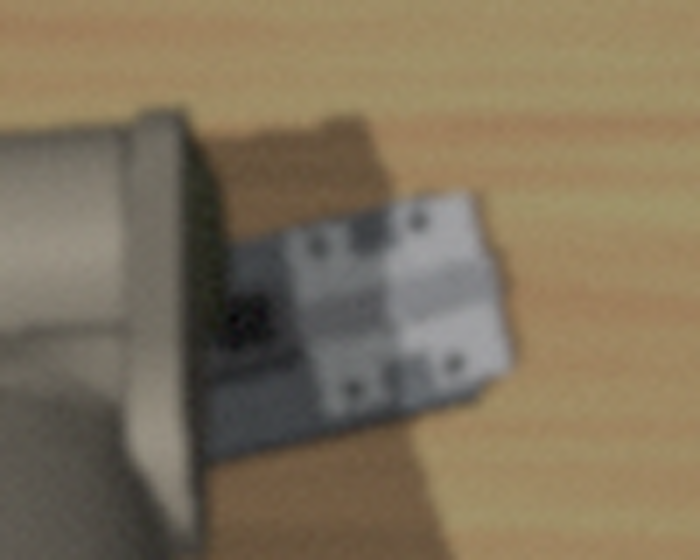

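View pics/s8c.png

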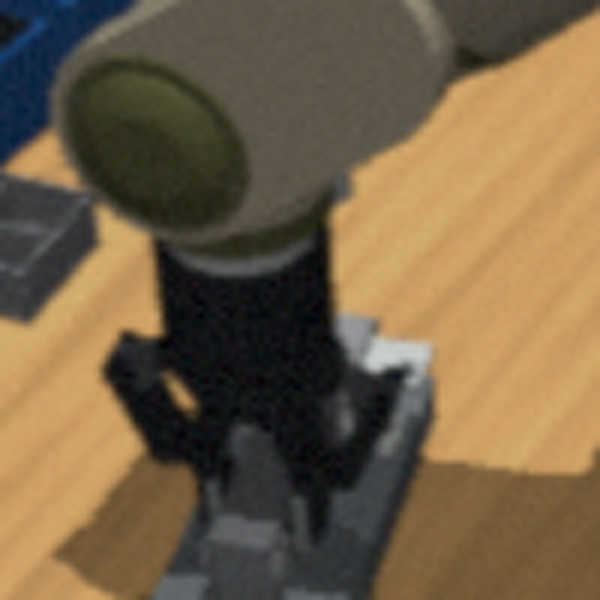

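View pics/w8.png

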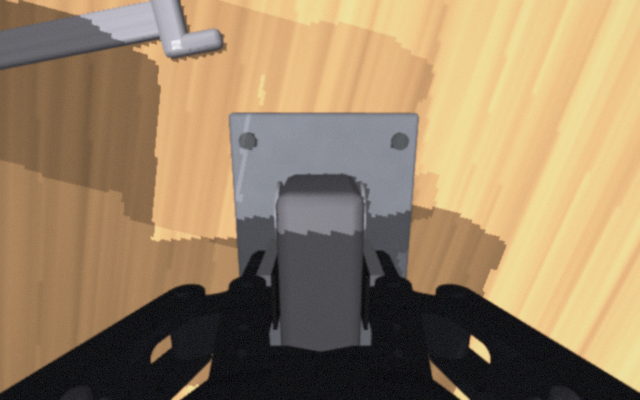

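Run:
```python
from h import *
im=cv2.imread('pics/t8.png')[:,:,::-1]
g=im.astype(int).mean(2)
u=np.array([.2504,-.9681])
crop(im,275,165,325,205,16,'t8d.png')
hook=np.array([.5461,-.0007]); 
print('hook px',proj('top',[*hook,.036]),'other',proj('top',[*(hook-.0805*u),.036]))
tcp=np.array([.5042,.1598])
for s,z,n in ((.0799,.0385+.042,'front top'),(.0209+.049,.089,'lock front'),(.0209+.031,.089,'lock back')): print(n,proj('top',[*(tcp+s*u),z]))
```

```text
hook px [320.46439472 179.88157245] other [294.32032519 186.42174165]
front top [291.60156409 184.35292713]
lock front [288.02263282 184.6758721 ]
lock back [281.91988792 186.20072295]
```

View pics/t8d.png

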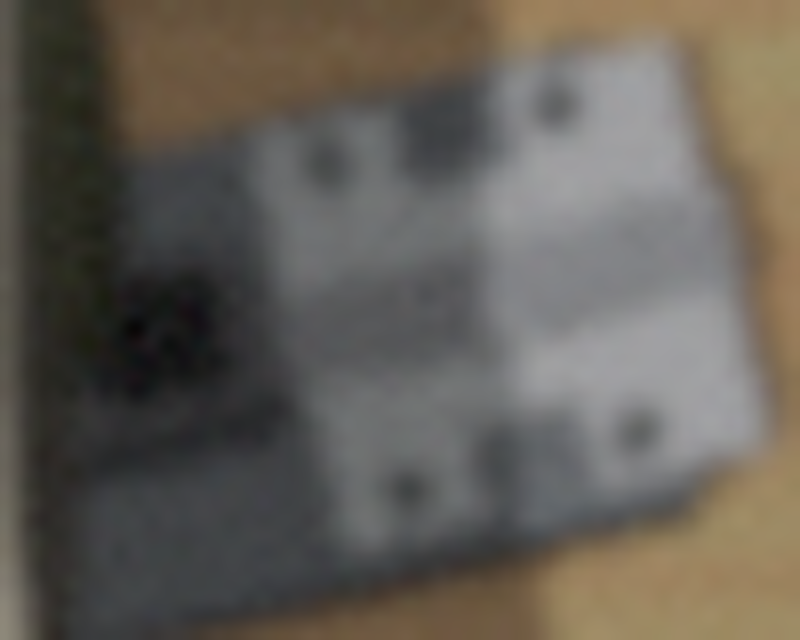

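Call:
play_rows:
  moves:
    - {"dx": -0.3, "dy": 1.2, "dz": 0, "wx": 0, "wy": 0, "wz": 0}
    - {"dx": -0.7, "dy": 2.6, "dz": 0, "wx": 0, "wy": 0, "wz": 0}
    - {"dx": -1, "dy": 4, "dz": 0, "wx": 0, "wy": 0, "wz": 0}
    - {"dx": -1.2, "dy": 4.8, "dz": 0, "wx": 0, "wy": 0, "wz": 0}
    - {"dx": -1.2, "dy": 4.8, "dz": 0, "wx": 0, "wy": 0, "wz": 0}
    - {"dx": -1.2, "dy": 4.8, "dz": -1, "wx": 0, "wy": 0, "wz": 0}
    - {"dx": -1.2, "dy": 4.8, "dz": -2, "wx": 0, "wy": 0, "wz": 0}
    - {"dx": -1.2, "dy": 4.8, "dz": -3, "wx": 0, "wy": 0, "wz": 0}
    - {"dx": -1.2, "dy": 4.8, "dz": -4, "wx": 0, "wy": 0, "wz": 0}
    - {"dx": -1.2, "dy": 4.8, "dz": -4, "wx": 0, "wy": 0, "wz": 0}
    - {"dx": -1.2, "dy": 4.8, "dz": -4, "wx": 0, "wy": 0, "wz": 0}

```text
time: 12.08
tool_pos: [0.5032, 0.1643, 0.0432]
tcp_rot: [-1.924, -2.484, 0.001]
force: [2.0, -5.8, -3.1]
grip_width: 0.0316
```

Call:
play_rows:
  moves:
    - {"dx": 0, "dy": 0, "dz": -0.8, "wx": 0, "wy": 0, "wz": 0}
    - {"dx": 0, "dy": 0, "dz": -1.6, "wx": 0, "wy": 0, "wz": 0}
    - {"dx": 0, "dy": 0, "dz": -2.4, "wx": 0, "wy": 0, "wz": 0}
    - {"dx": 0, "dy": 0, "dz": -3.2, "wx": 0, "wy": 0, "wz": 0}
    - {"dx": 0, "dy": 0, "dz": -3.5, "wx": 0, "wy": 0, "wz": 0}
    - {"dx": 0, "dy": 0, "dz": -3.5, "wx": 0, "wy": 0, "wz": 0}
    - {"dx": 0, "dy": 0, "dz": -3.5, "wx": 0, "wy": 0, "wz": 0}

```text
time: 12.67
tool_pos: [0.5032, 0.1643, 0.0398]
tcp_rot: [-1.924, -2.484, 0.0]
force: [1.0, -6.0, -2.6]
grip_width: 0.0314
```

Call:
play_rows:
  moves:
    - {"dx": 0, "dy": 0, "dz": -0.3, "wx": 0, "wy": 0, "wz": 0}
    - {"dx": 0, "dy": 0, "dz": -0.6, "wx": 0, "wy": 0, "wz": 0}
    - {"dx": 0, "dy": 0, "dz": -0.9, "wx": 0, "wy": 0, "wz": 0}
    - {"dx": 0, "dy": 0, "dz": -0.9, "wx": 0, "wy": 0, "wz": 0}
    - {"dx": 0, "dy": 0, "dz": -0.9, "wx": 0, "wy": 0, "wz": 0}

```text
time: 13.08
tool_pos: [0.5032, 0.1643, 0.0389]
tcp_rot: [1.924, 2.484, -0.0]
force: [1.4, -5.6, -2.5]
grip_width: 0.0318
```

Call:
play_rows:
  moves:
    - {"dx": 0, "dy": 0, "dz": -0.2, "wx": 0, "wy": 0, "wz": 0}
    - {"dx": 0, "dy": 0, "dz": -0.4, "wx": 0, "wy": 0, "wz": 0}
    - {"dx": 0, "dy": 0, "dz": -0.5, "wx": 0, "wy": 0, "wz": 0}
    - {"dx": 0, "dy": 0, "dz": -0.5, "wx": 0, "wy": 0, "wz": 0}
    - {"dx": 0, "dy": 0, "dz": -0.5, "wx": 0, "wy": 0, "wz": 0}

```text
time: 13.5
tool_pos: [0.5033, 0.1643, 0.0388]
tcp_rot: [1.924, 2.483, -0.0]
force: [-0.0, -6.3, 0.7]
grip_width: 0.0316
```

Call:
play_rows:
  moves:
    - {"dx": 0.1, "dy": -0.5, "dz": 0, "wx": 0, "wy": 0, "wz": 0}
    - {"dx": 0.25, "dy": -1, "dz": 0, "wx": 0, "wy": 0, "wz": 0}
    - {"dx": 0.4, "dy": -1.5, "dz": 0, "wx": 0, "wy": 0, "wz": 0}
    - {"dx": 0.5, "dy": -2, "dz": 0, "wx": 0, "wy": 0, "wz": 0}
    - {"dx": 0.6, "dy": -2.5, "dz": 0, "wx": 0, "wy": 0, "wz": 0}
    - {"dx": 0.75, "dy": -3, "dz": 0, "wx": 0, "wy": 0, "wz": 0}
    - {"dx": 0.9, "dy": -3.5, "dz": 0, "wx": 0, "wy": 0, "wz": 0}
    - {"dx": 1, "dy": -4, "dz": 0, "wx": 0, "wy": 0, "wz": 0}
    - {"dx": 1, "dy": -4, "dz": 0, "wx": 0, "wy": 0, "wz": 0}

```text
time: 14.25
tool_pos: [0.5045, 0.1603, 0.0387]
tcp_rot: [1.924, 2.483, 0.001]
force: [0.0, -3.0, 5.0]
grip_width: 0.0315
```

Run:
```python
from h import *
o=get_obs(); print(o['tool_pos'],o['force'],o['grip_width'],o['ft_torque'])
_,im=snap('top','t9.png')
crop(im,275,165,325,205,16,'t9d.png')
```

```text
[0.50454829 0.16031906 0.03871126] [ 0.02193353 -2.97639825  4.98329493] 0.03148177826847299 [-0.51289614  0.01588721 -0.15700093]
```

View pics/t9d.png

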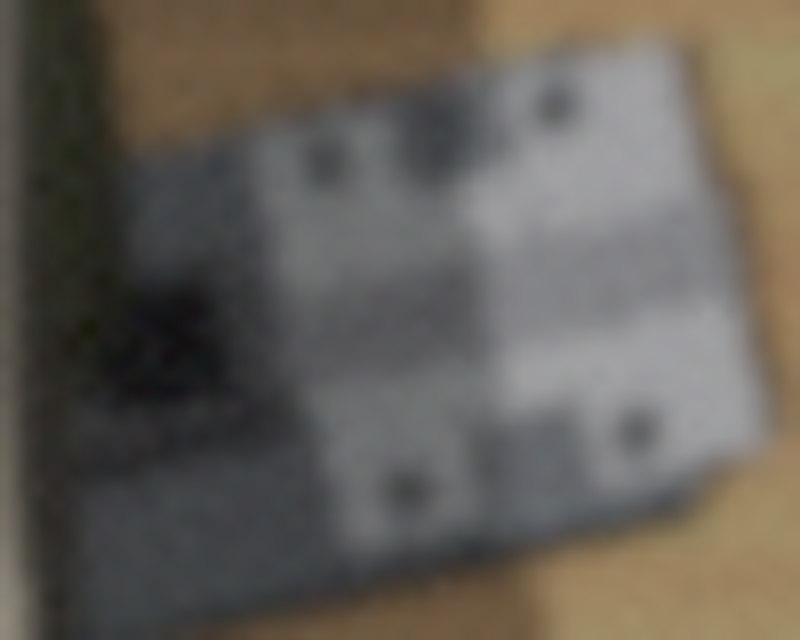

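Call:
play_rows:
  moves:
    - {"dx": 0, "dy": 0, "dz": 0.3, "wx": 0, "wy": 0, "wz": 0}
    - {"dx": 0.1, "dy": -0.4, "dz": 0.3, "wx": 0, "wy": 0, "wz": 0}
    - {"dx": 0.2, "dy": -0.8, "dz": 0.3, "wx": 0, "wy": 0, "wz": 0}
    - {"dx": 0.3, "dy": -1, "dz": 0.3, "wx": 0, "wy": 0, "wz": 0}
    - {"dx": 0.3, "dy": -1, "dz": 0.3, "wx": 0, "wy": 0, "wz": 0}

```text
time: 14.72
tool_pos: [0.5047, 0.1592, 0.0387]
tcp_rot: [1.924, 2.483, 0.0]
force: [1.4, -4.2, 2.2]
grip_width: 0.0316
```

Call:
play_rows:
  moves:
    - {"dx": 0.1, "dy": -0.4, "dz": 0.1, "wx": 0, "wy": 0, "wz": 0}
    - {"dx": 0.2, "dy": -0.8, "dz": 0.1, "wx": 0, "wy": 0, "wz": 0}
    - {"dx": 0.3, "dy": -1.2, "dz": 0.1, "wx": 0, "wy": 0, "wz": 0}
    - {"dx": 0.4, "dy": -1.5, "dz": 0.1, "wx": 0, "wy": 0, "wz": 0}
    - {"dx": 0.4, "dy": -1.5, "dz": 0.1, "wx": 0, "wy": 0, "wz": 0}

```text
time: 15.13
tool_pos: [0.505, 0.1577, 0.0387]
tcp_rot: [1.924, 2.484, -0.0]
force: [2.2, -5.0, -0.3]
grip_width: 0.0317
```

Call:
play_rows:
  moves:
    - {"dx": 0.1, "dy": -0.4, "dz": 0, "wx": 0, "wy": 0, "wz": 0}
    - {"dx": 0.2, "dy": -0.8, "dz": 0, "wx": 0, "wy": 0, "wz": 0}
    - {"dx": 0.3, "dy": -1.2, "dz": 0, "wx": 0, "wy": 0, "wz": 0}
    - {"dx": 0.4, "dy": -1.5, "dz": 0, "wx": 0, "wy": 0, "wz": 0}
    - {"dx": 0.4, "dy": -1.5, "dz": 0, "wx": 0, "wy": 0, "wz": 0}

```text
time: 15.55
tool_pos: [0.5053, 0.1562, 0.0387]
tcp_rot: [-1.924, -2.483, 0.0]
force: [2.0, -4.8, 1.1]
grip_width: 0.0315
```

Call:
play_rows:
  moves:
    - {"dx": 0.1, "dy": -0.3, "dz": 0, "wx": 0, "wy": 0, "wz": 0}
    - {"dx": 0.15, "dy": -0.6, "dz": 0, "wx": 0, "wy": 0, "wz": 0}
    - {"dx": 0.2, "dy": -0.9, "dz": 0, "wx": 0, "wy": 0, "wz": 0}
    - {"dx": 0.3, "dy": -1.2, "dz": 0, "wx": 0, "wy": 0, "wz": 0}
    - {"dx": 0.3, "dy": -1.2, "dz": 0, "wx": 0, "wy": 0, "wz": 0}

```text
time: 15.97
tool_pos: [0.5055, 0.1554, 0.0387]
tcp_rot: [-1.924, -2.483, -0.0]
force: [0.8, -1.4, -0.4]
grip_width: 0.0312
```

Call:
play_rows:
  moves:
    - {"dx": 0.05, "dy": -0.2, "dz": 0, "wx": 0, "wy": 0, "wz": 0}
    - {"dx": 0.05, "dy": -0.2, "dz": 0, "wx": 0, "wy": 0, "wz": 0}
    - {"dx": 0.05, "dy": -0.2, "dz": 0, "wx": 0, "wy": 0, "wz": 0}

```text
time: 16.22
tool_pos: [0.5055, 0.1553, 0.0387]
tcp_rot: [-1.924, -2.483, -0.001]
force: [1.0, 2.0, -0.0]
grip_width: 0.0317
```

Run:
```python
from h import *
o=get_obs(); print(o['tool_pos'],o['force'],o['grip_width'],o['ft_torque'])
_,im=snap('top','t10.png')
crop(im,275,165,325,205,16,'t10d.png')
```

```text
[0.50553581 0.1553459  0.0387129 ] [ 0.95595726  2.005866   -0.04378918] 0.03172335265308535 [ 0.515409   -0.16654101  0.01007112]
```

View pics/t10d.png

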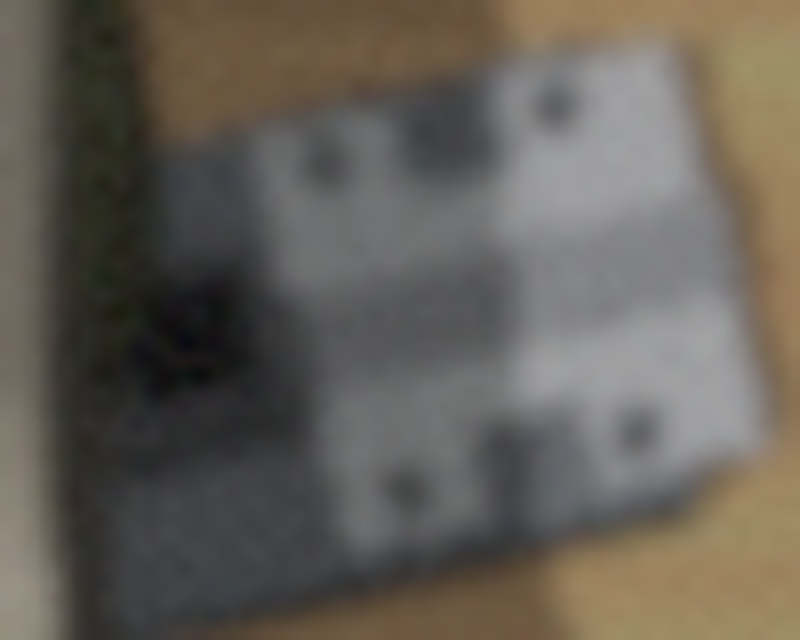

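Call:
play_rows:
  moves:
    - {"dx": 0, "dy": 0, "dz": 0, "wx": 0, "wy": 0, "wz": 0}
    - {"dx": 0, "dy": 0, "dz": 0, "wx": 0, "wy": 0, "wz": 0}
    - {"dx": 0, "dy": 0, "dz": 0, "wx": 0, "wy": 0, "wz": 0}
    - {"dx": 0, "dy": 0, "dz": 0, "wx": 0, "wy": 0, "wz": 0}
    - {"dx": 0, "dy": 0, "dz": 0, "wx": 0, "wy": 0, "wz": 0}
    - {"dx": 0, "dy": 0, "dz": 0, "wx": 0, "wy": 0, "wz": 0}
  fingers: 1

```text
time: 16.77
tool_pos: [0.5057, 0.1549, 0.0388]
tcp_rot: [-1.924, -2.483, 0.0]
force: [1.1, 0.1, -0.1]
grip_width: 0.0854
```

Call:
play_rows:
  moves:
    - {"dx": 0, "dy": 0, "dz": 8, "wx": 0, "wy": 0, "wz": 0}
    - {"dx": 0, "dy": 0, "dz": 25, "wx": 0, "wy": 0, "wz": 0}
    - {"dx": 0, "dy": 0, "dz": 50, "wx": 0, "wy": 0, "wz": 0}
    - {"dx": 0, "dy": 0, "dz": 80, "wx": 0, "wy": 0, "wz": 0}
    - {"dx": 8, "dy": -30, "dz": 115, "wx": 0, "wy": 0, "wz": 0}
    - {"dx": 17, "dy": -65, "dz": 150, "wx": 0, "wy": 0, "wz": 0}
    - {"dx": 25, "dy": -95, "dz": 175, "wx": 0, "wy": 0, "wz": 0}
    - {"dx": 32, "dy": -122, "dz": 185, "wx": 0, "wy": 0, "wz": 0}
    - {"dx": 34, "dy": -132, "dz": 190, "wx": 0, "wy": 0, "wz": 0}
    - {"dx": 34, "dy": -132, "dz": 190, "wx": 0, "wy": 0, "wz": 0}
    - {"dx": 34, "dy": -132, "dz": 190, "wx": 0, "wy": 0, "wz": 0}
    - {"dx": 34, "dy": -132, "dz": 190, "wx": 0, "wy": 0, "wz": 0}
  fingers: -1

```text
time: 17.77
tool_pos: [0.539, 0.0241, 0.228]
tcp_rot: [-1.922, -2.483, 0.001]
force: [0.4, -0.2, 0.3]
grip_width: 0.0002
```

Run:
```python
from h import *
import pickle
o,im=snap('wrist','w11.png'); pickle.dump(o,open('w11.pkl','wb')); print(o['tool_pos'],o['force'],o['grip_width'])
M=R.from_rotvec(o['tcp_rot']).as_matrix(); print(np.degrees(np.arctan2(M[1,0],M[0,0])))
```

```text
[0.53904643 0.0240751  0.22798139] [ 0.41368203 -0.19867319  0.33435969] 0.00022518014062998626
104.52765420432765
```

View pics/w11.png

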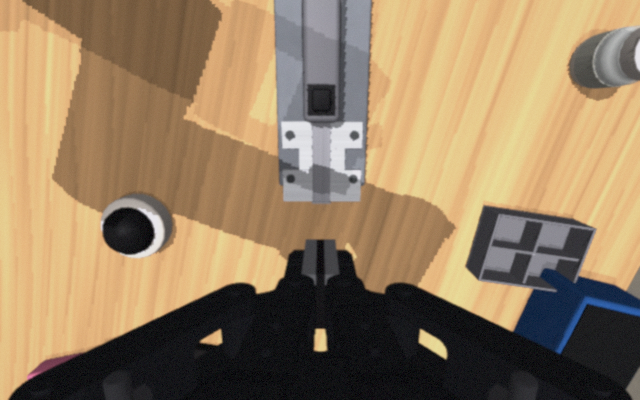

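Run:
```python
from h import *
import pickle
o=pickle.load(open('w11.pkl','rb'))
im=cv2.imread('pics/w11.png')[:,:,::-1]
crop(im,270,60,375,210,4,'w11c.png')
print(proj('wrist',o['tool_pos'],o))
hsvm=(im.max(2)<45).astype(np.uint8); hsvm[:, :300]=0; hsvm[:,342:]=0; hsvm[:80]=0; hsvm[118:]=0
n,l,st,ce=cv2.connectedComponentsWithStats(hsvm); i=1+st[1:,4].argmax(); print(st[i],ce[i], onz('wrist',ce[i],.0805,o))
```

```text
[321.99651664 254.99425798]
[309  86  25  29 513] [322.0214425  101.26510721] [0.52133805 0.09429453 0.0805    ]
```

View pics/w11c.png

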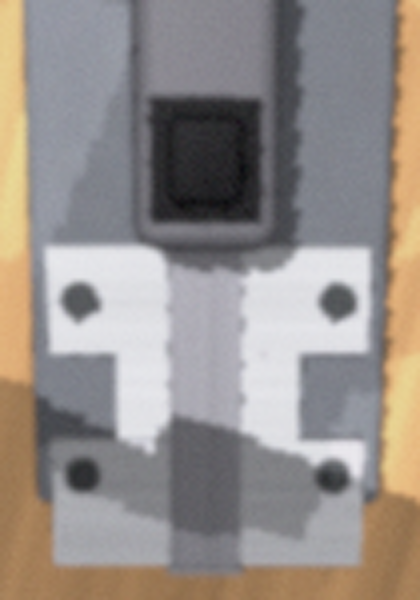

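Run:
```python
from h import *
import pickle
o=pickle.load(open('w11.pkl','rb'))
im=cv2.imread('pics/w11.png')[:,:,::-1]
u=np.array([.2504,-.9681]);v=np.array([.9681,.2504])
def L(cols,row,z,d=(0,1),w=3):
    P=np.array([onz('wrist',edge2(im,(c,row),d,w),z,o)[:2] for c in cols]); 
    print(np.round((P@u).mean()*1000,1), 'slope deg',np.degrees(np.polyfit(P@v,P@u,1)[0]), np.round((P@u)*1000,1))
L([284,288,292,296,300,344,348,352,356,359],122,.036)
L(range(308,334,3),120,.072)
L([286,290,295,300,306,338,345,352,357],201,.036)
L([314,316,318,320,322,324,326,328],203,.038)
for r in (95,90,80,70,60,50,40,30,20):
    a=onz('wrist',edge2(im,(304,r),(1,0),4),.072,o)[:2]@v; b=onz('wrist',edge2(im,(339.5,r),(1,0),4),.072,o)[:2]
    print(r,round(a*1e3,1),round(b@v*1e3,1),round(b@u*1e3,1))
```

```text
56.8 slope deg 0.43690246640821306 [56.6 56.6 56.5 56.4 56.4 57.3 56.9 56.9 56.9 56.9]
55.2 slope deg -1.939069486789891 [56.2 57.3 54.3 54.3 54.4 54.3 54.5 54.3 57. ]
137.7 slope deg -0.18221593880903694 [137.8 137.7 137.7 137.7 137.7 137.6 137.6 137.6 137.5]
139.9 slope deg -10.730570668410643 [140.5 140.6 140.6 140.4 140.5 140.4 140.4 136.1]
95 515.9 539.9 33.9
90 515.5 546.7 29.8
80 510.9 546.5 21.7
70 511.4 546.4 13.8
60 511.3 541.4 5.9
50 510.9 546.1 -1.8
40 511.0 541.5 -9.4
30 510.9 541.4 -16.9
20 511.0 541.3 -24.4
```

Call:
play_rows:
  moves:
    - {"dx": -6, "dy": 24, "dz": -20, "wx": 0, "wy": 0, "wz": 0}
    - {"dx": -12, "dy": 48, "dz": -45, "wx": 0, "wy": 0, "wz": 0}
    - {"dx": -16, "dy": 64, "dz": -75, "wx": 0, "wy": 0, "wz": 0}
    - {"dx": -18, "dy": 71.5, "dz": -100, "wx": 0, "wy": 0, "wz": 0}
    - {"dx": -18, "dy": 71.5, "dz": -120, "wx": 0, "wy": 0, "wz": 0}
    - {"dx": -18, "dy": 71.5, "dz": -132, "wx": 0, "wy": 0, "wz": 0}
    - {"dx": -18, "dy": 71.5, "dz": -140, "wx": 0, "wy": 0, "wz": 0}
    - {"dx": -18, "dy": 71.5, "dz": -140, "wx": 0, "wy": 0, "wz": 0}
    - {"dx": -18, "dy": 71.5, "dz": -140, "wx": 0, "wy": 0, "wz": 0}
    - {"dx": -18, "dy": 71.5, "dz": -140, "wx": 0, "wy": 0, "wz": 0}

```text
time: 18.65
tool_pos: [0.5221, 0.0946, 0.0896]
tcp_rot: [1.923, 2.483, 0.001]
force: [-0.0, -0.4, 0.2]
grip_width: -0.0
```

Run:
```python
from h import *
o,im=snap('wrist','w12.png'); print(o['tool_pos'],o['force'],o['grip_width'])
```

```text
[0.5221233  0.09463946 0.0896239 ] [-0.00407488 -0.40562788  0.22982102] -3.141383246773771e-05
```

View pics/w12.png

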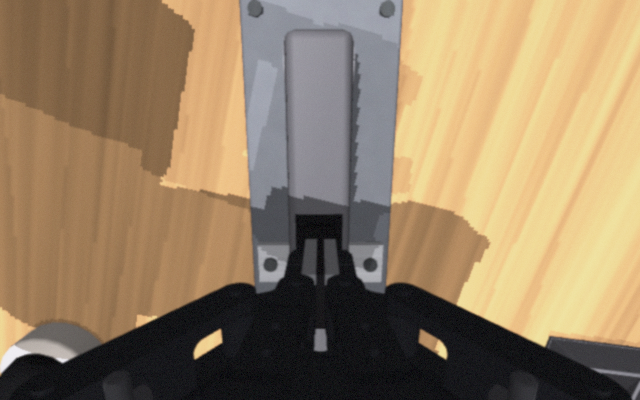

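Call:
play_rows:
  moves:
    - {"dx": -1, "dy": 2, "dz": -2, "wx": 0, "wy": 0, "wz": 0}
    - {"dx": -1, "dy": 2, "dz": -4, "wx": 0, "wy": 0, "wz": 0}
    - {"dx": -1, "dy": 2, "dz": -5.5, "wx": 0, "wy": 0, "wz": 0}
    - {"dx": -1, "dy": 2, "dz": -6.5, "wx": 0, "wy": 0, "wz": 0}
    - {"dx": -1, "dy": 2, "dz": -7.5, "wx": 0, "wy": 0, "wz": 0}
    - {"dx": -1, "dy": 2, "dz": -8.5, "wx": 0, "wy": 0, "wz": 0}
    - {"dx": -1, "dy": 2, "dz": -9, "wx": 0, "wy": 0, "wz": 0}
    - {"dx": -1, "dy": 2, "dz": -9.5, "wx": 0, "wy": 0, "wz": 0}
    - {"dx": -1, "dy": 2, "dz": -9.5, "wx": 0, "wy": 0, "wz": 0}

```text
time: 19.45
tool_pos: [0.5208, 0.0964, 0.0794]
tcp_rot: [1.924, 2.483, 0.0]
force: [-0.7, -0.1, 2.7]
grip_width: 0.0001
```

Call:
play_rows:
  moves:
    - {"dx": 0, "dy": 0, "dz": -0.4, "wx": 0, "wy": 0, "wz": 0}
    - {"dx": 0, "dy": 0, "dz": -0.8, "wx": 0, "wy": 0, "wz": 0}
    - {"dx": 0, "dy": 0, "dz": -1.2, "wx": 0, "wy": 0, "wz": 0}
    - {"dx": 0, "dy": 0, "dz": -1.6, "wx": 0, "wy": 0, "wz": 0}
    - {"dx": 0, "dy": 0, "dz": -2, "wx": 0, "wy": 0, "wz": 0}
    - {"dx": 0, "dy": 0, "dz": -2.4, "wx": 0, "wy": 0, "wz": 0}
    - {"dx": 0, "dy": 0, "dz": -2.8, "wx": 0, "wy": 0, "wz": 0}
    - {"dx": 0, "dy": 0, "dz": -2.8, "wx": 0, "wy": 0, "wz": 0}

```text
time: 20.12
tool_pos: [0.5207, 0.0964, 0.0764]
tcp_rot: [1.924, 2.484, -0.0]
force: [-1.3, -0.3, 2.9]
grip_width: 0.0003
```

Call:
play_rows:
  moves:
    - {"dx": 0, "dy": 0, "dz": -0.2, "wx": 0, "wy": 0, "wz": 0}
    - {"dx": 0, "dy": 0, "dz": -0.4, "wx": 0, "wy": 0, "wz": 0}
    - {"dx": 0, "dy": 0, "dz": -0.4, "wx": 0, "wy": 0, "wz": 0}

```text
time: 20.37
tool_pos: [0.5207, 0.0964, 0.0761]
tcp_rot: [1.924, 2.484, 0.0]
force: [-0.9, -1.5, 2.6]
grip_width: -0.0002
```

Call:
play_rows:
  moves:
    - {"dx": 0, "dy": 0, "dz": -0.15, "wx": 0, "wy": 0, "wz": 0}
    - {"dx": 0, "dy": 0, "dz": -0.3, "wx": 0, "wy": 0, "wz": 0}
    - {"dx": 0, "dy": 0, "dz": -0.3, "wx": 0, "wy": 0, "wz": 0}

```text
time: 20.62
tool_pos: [0.5208, 0.0964, 0.0759]
tcp_rot: [1.924, 2.483, 0.0]
force: [-1.1, -1.0, 3.2]
grip_width: -0.0002
```

Call:
play_rows:
  moves:
    - {"dx": 0, "dy": 0, "dz": -0.15, "wx": 0, "wy": 0, "wz": 0}
    - {"dx": 0, "dy": 0, "dz": -0.3, "wx": 0, "wy": 0, "wz": 0}
    - {"dx": 0, "dy": 0, "dz": -0.3, "wx": 0, "wy": 0, "wz": 0}

```text
time: 20.87
tool_pos: [0.5208, 0.0964, 0.0756]
tcp_rot: [1.924, 2.483, 0.0]
force: [-1.4, -0.6, 5.6]
grip_width: 0.0001
```

Call:
play_rows:
  moves:
    - {"dx": 0, "dy": 0, "dz": -0.1, "wx": 0, "wy": 0, "wz": 0}
    - {"dx": 0, "dy": 0, "dz": -0.2, "wx": 0, "wy": 0, "wz": 0}
    - {"dx": 0, "dy": 0, "dz": -0.2, "wx": 0, "wy": 0, "wz": 0}

```text
time: 21.12
tool_pos: [0.5208, 0.0964, 0.0755]
tcp_rot: [1.924, 2.483, 0.0]
force: [-1.7, -0.7, 6.1]
grip_width: -0.0
```

Call:
play_rows:
  moves:
    - {"dx": 0, "dy": 0, "dz": -0.1, "wx": 0, "wy": 0, "wz": 0}
    - {"dx": 0, "dy": 0, "dz": -0.2, "wx": 0, "wy": 0, "wz": 0}
    - {"dx": 0, "dy": 0, "dz": -0.2, "wx": 0, "wy": 0, "wz": 0}
    - {"dx": 0, "dy": 0, "dz": -0.2, "wx": 0, "wy": 0, "wz": 0}

```text
time: 21.45
tool_pos: [0.5208, 0.0964, 0.0755]
tcp_rot: [1.924, 2.483, 0.0]
force: [-3.3, -0.7, 8.5]
grip_width: 0.0005
```

Call:
play_rows:
  moves:
    - {"dx": 0, "dy": 0, "dz": 2, "wx": 0, "wy": 0, "wz": 0}
    - {"dx": 0, "dy": 0, "dz": 8, "wx": 0, "wy": 0, "wz": 0}
    - {"dx": 0, "dy": 0, "dz": 25, "wx": 0, "wy": 0, "wz": 0}
    - {"dx": 4, "dy": -15, "dz": 55, "wx": 0, "wy": 0, "wz": 0}
    - {"dx": 10, "dy": -40, "dz": 85, "wx": 0, "wy": 0, "wz": 0}
    - {"dx": 16, "dy": -62, "dz": 115, "wx": 0, "wy": 0, "wz": 0}
    - {"dx": 18, "dy": -72, "dz": 140, "wx": 0, "wy": 0, "wz": 0}
    - {"dx": 18, "dy": -72, "dz": 153, "wx": 0, "wy": 0, "wz": 0}
    - {"dx": 18, "dy": -72, "dz": 153, "wx": 0, "wy": 0, "wz": 0}
    - {"dx": 18, "dy": -72, "dz": 153, "wx": 0, "wy": 0, "wz": 0}
    - {"dx": 18, "dy": -72, "dz": 153, "wx": 0, "wy": 0, "wz": 0}

```text
time: 22.37
tool_pos: [0.5381, 0.0249, 0.2267]
tcp_rot: [-1.922, -2.482, 0.002]
force: [-0.6, -0.6, 0.1]
grip_width: -0.0002
```

Run:
```python
from h import *
import pickle
o,im=snap('wrist','w13.png'); pickle.dump(o,open('w13.pkl','wb')); print(o['tool_pos'],o['force'])
a=im[60:210,270:375,::-1]; b=cv2.imread('pics/w11.png')[60:210,270:375]
cv2.imwrite('pics/w13c.png',cv2.resize(np.hstack([b,a]),None,fx=3.7,fy=3.7,interpolation=cv2.INTER_CUBIC))
u=np.array([.2504,-.9681]);v=np.array([.9681,.2504])
def E(p,d,z,w=4): return onz('wrist',edge2(im,p,d,w),z,o)[:2]
S=np.array([E((304,r),(1,0),.072) for r in range(25,85,5)]); print('side slope deg',np.degrees(np.polyfit(S@u,S@v,1)[0]))
hsvm=(im.max(2)<45).astype(np.uint8); hsvm[:, :300]=0; hsvm[:,342:]=0; hsvm[:80]=0; hsvm[118:]=0
n,l,st,ce=cv2.connectedComponentsWithStats(hsvm); i=1+st[1:,4].argmax(); print(st[i],ce[i], onz('wrist',ce[i],.0757,o))
snap('side','s13.png')
```

```text
[0.53812215 0.02485864 0.22673345] [-0.61123008 -0.64927901  0.07927607]
side slope deg 0.4919696342293881
[310  87  25  29 508] [323.40748031 102.76181102] [0.52181232 0.09428802 0.0757    ]
```

View pics/w13c.png

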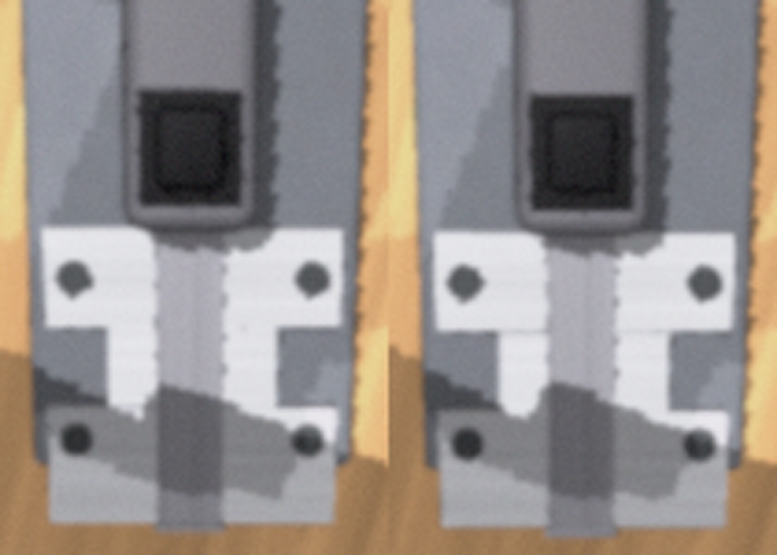

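View pics/s13.png

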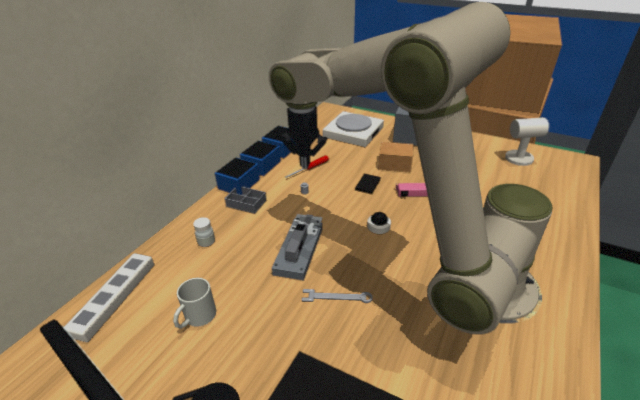

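Run:
```python
from bench import workorder
print(workorder.hand_in())
```

```text
the job is handed in; nothing more can be done
None
```

The rule is hooked over the plate's overhanging edge, sitting on the bed against the plate's other edge and locked. I handed the job in at about 22.5 s of the 54 s allowed; the hand-in gives no verdict.

- **Hooking and drawing:** The spring pull came on at about 4.3 N when the tab caught, and rose to about 6 N at full draw. I lowered the case until it rested on the bed.
- **Easing up:** I brought it forward in small steps until the pull dropped away at contact. The push on the tool then reached about 2 N and I stopped. The plate's width came out at about 81 mm.
- **Locking:** The button went down about 5 mm at roughly 3 N, then stopped hard. I held up to 8.5 N on it and it did not move further. It stopped 75.5 mm above the bench, against the 75.7 mm expected for fully down.

**Last checks:** The last wrist picture shows the tab still beyond the hook edge and the case unmoved by the press. The side picture shows the bystanders in view (mug, spanner, jar, dome, screw tray, driver, spacer, carton) apparently where they began; I judged this by eye only.

**Disagreements:**
- **Squareness:** The case side measured 0.1° off before the press and 0.5° after. The plate edges themselves only fit to about that, so I treat it as measurement noise.
- **Case front:** In the picture taken before the press, the case's front top edge measured 1 to 2 mm short of the plate edge. I put that down to the rounded case edge, since the force showed contact.

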